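# Clip the serving utensils back into their colour-coded rack

### The arm

A 6-joint arm with a two-finger parallel gripper is mounted at the origin on the work surface. World frame = base frame: x ahead of the robot, y to its left, z up, the work surface at z = 0. Lengths are in m, angles in rad, forces in N, time in s.
With the tool pointing down it reaches from about 0.375 to 0.925 m from the base axis. Payload 5.7 kg.
Tool frame: the origin (TCP) lies at the very end of the fingers, on their centre line; the grasp point (between the pads) lies 19 mm behind it; y points along the fingers, x is the direction in which the jaws open and shut, and the axes are right-handed (so a half turn about y gives the same grasp; the last joint's range is limited). The gripper opens to 88 mm and grips with 3 to 60 N. Pads are 20 mm wide; open, the fingers measure 115 mm over their backs; the gripper's body (75 mm by 178 mm) begins 61 mm behind the grasp point.
Start: joints at [-1.235, 0.359, 1.51, -0, 1.272, -0.115], TCP at [0.261, -0.54, 0.223] pointing down, gripper open.
Joint ranges: [-2.97, 2.97], [-1.01, 2.36], [0.21, 2.38], [-0.96, 4.11], [0.2, 2.71], [-2.98, 2.98]. Speed limits (rad/s): [2.39, 2.39, 3.14, 3.14, 3.14, 3.14].

### API

Orientations are given as a unit quaternion [w, x, y, z].
In Python, from cell import robot gives the robot as it stands.
- The arm moves only by the tool carry_out, never from a script. Its argument "series" is a list that holds one entry, the list of rows, each a list of 7 numbers: the shift along the tool's x, y, z in cm, then the turn, a rotation vector about the tool's x, y, z in rad, then the opening, from 0 (shut) to 1 (fully open). A call has 1 to 5 rows; each row shifts and turns the commanded pose from where the row before left it, along the tool's axes as they then stand; what a row does not reach is not made up. A row lasts 1/12 s, in which the tool goes at most 41.7 mm and 7.16 degrees, less where a joint would pass 70% of its speed; a pose out of reach is approached as far as the arm can. A call with a gripper value outside its range is refused whole. The fingers move at their own pace and stop on an object; "newtons" is the grip in N (left out, the last holds). Time passes only in rows, so rows that do not move let the fingers close. It gives the time, the measured TCP pose, the force and the opening at its end, in the units of the state.
- robot.state(): the state, without advancing time (a new reading comes with each control period).
- robot.camera(name): name is "scene" or "top" or "wrist"; returns the picture (384x512x3 uint8, red, green, blue); there is no depth.
- robot.calibration(name): a dict with "fx", "fy", "cx", "cy" (pixels), "rvec" (rotation vector, rad) and "tvec" (3), from world to camera coordinates, as OpenCV has them; the wrist camera has in their place "hand_eye" (4x4, takes a point from camera to tool coordinates, whose origin is the TCP and whose axes are the tool frame's). Camera axes: x right, y down, z forward; pixel columns grow to the right and rows downward; lengths in m; the calibration is good to about 2 mm. A picture is of the moment at which its call begins: read the wrist's pose just before it. calibration takes no time and is no camera call.
- robot.close_job(): hands the job in, once; it reports no verdict.
Trained networks look in the newest picture that a camera, given by its name, has taken for a name from the list of things; names that differ only in an ending like _2 or _b are one class to them, and where a whole thing is asked for, a point or a joint stands for the part that bears it (a point fixed in the world has none). Each returns a list of dicts, best first, with "conf" (0 to 1); they miss things now and then, are a little off and sometimes report something else, mostly with a low value. They report only what shows in the picture. A call takes as long as a camera call. They do not tell look-alikes from the thing itself.
- robot.silhouettes(camera, query): "region" (384x512 bool, what is visible of it) and "box" ([left, top, right, bottom] in pixels, round what is visible of it).
The state is a dict: "clock": time; "joints": joint angles; "joint_velocities": joint speeds; "joint_efforts": joint torques, N m; "position": TCP position; "eef_rot": TCP orientation; "wrist_force": force on the tool from outside, world axes, zero at the start; "ft_torque": the same for the moment, N m; "gripper_width": opening from 0.0 (shut) to 1.0 (fully open).
Only numpy, scipy, OpenCV 4.12 (cv2) and the standard library are available. Lean on these libraries where they do the work, as an engineer would, in place of code of your own. Each camera call takes 0.05 s, during which the arm holds its last target.

### The job

Tidy the utensil rack on the food truck's counter: the blue brush and the green turner are lying about, and somebody has put the red scoop into the blue clips. Get all three snapped by their handles into the clip pairs of their own colours, fully home in both clips, roughly centred lengthwise and with the head up the slope like the yellow scraper's. Leave the yellow scraper in its clips and everything else on the counter where it stands.

Things in the scene. Friction and masses are not known exactly. Their poses are not given: they have to be found in the camera images.
- rack: Metal utensil rack fixed to the counter, 294 mm wide: feet and posts carry two level rails, 80 mm apart, on a slope of 20 degrees rising away from the robot. Four clip pairs ride on them at 55 mm spacing, evenly about the middle: red, blue, green, yellow, in an order that changes. Origin on the counter under the rack's middle, x towards the high side, z up. Handle axes lie 62 mm above the counter at its middle.
- red_clips: Red clip pair (the others are alike): one clip on the lower rail, one on the upper, centred 40 mm either way of the middle along the slope, each 18 mm long. Between them the rack is open down to the counter: fingers can straddle a handle there and reach 25 mm past its axis. Origin: same point as red_slot, axes level.
- blue_clips: Blue clip pair, like the red. A clip has two sprung jaws, 32 mm apart at the flared mouth and 13 mm at the lips, and standing 19 mm out from the handle's axis when home. A handle pushed in square to the slope meets them about 14 mm short of home and ends on the clip's floor; pushing it into, or pulling it out of, a pair takes about 8 to 14 N. Origin as blue_slot, axes level.
- red_slot (a point): Point on the axis that a handle has when it is fully home in the red clip pair, midway between its two clips; x runs up the slope along that axis (20 degrees above level, away from the robot), y along the row to the left, z square out of the rack, the way handles go in and out. Empty at the start.
- blue_slot (a point): Point on the axis that a handle has when it is fully home in the blue clip pair, midway between its two clips; x runs up the slope along that axis (20 degrees above level, away from the robot), y along the row to the left, z square out of the rack, the way handles go in and out. Holds the red scoop at the start.
- green_slot (a point): Point on the axis that a handle has when it is fully home in the green clip pair, midway between its two clips; x runs up the slope along that axis (20 degrees above level, away from the robot), y along the row to the left, z square out of the rack, the way handles go in and out. Empty at the start.
- yellow_slot (a point): Point on the axis that a handle has when it is fully home in the yellow clip pair, midway between its two clips; x runs up the slope along that axis (20 degrees above level, away from the robot), y along the row to the left, z square out of the rack, the way handles go in and out. Holds the yellow scraper, which belongs there.
- scoop: Origin on the handle's axis at mid-handle, x towards the head. Rigid round handle 18 mm thick, 140 mm long; the head beyond it ends at most 160 mm from the origin. About 100 g, balance point about 20 mm from the origin towards the head. Red handle, round steel measuring cup 45 mm wide and 30 mm deep as its head. Starts clipped fully home in the blue pair, the wrong one, head up the slope.
- scoop_head (a point): Point in the scoop's head, 115 mm from its origin along its x.
- brush: Origin on the handle's axis at mid-handle, x towards the head. Rigid round handle 18 mm thick, 140 mm long; the head beyond it ends at most 160 mm from the origin. About 100 g, balance point about 20 mm from the origin towards the head. Blue handle, pastry brush head 37 mm wide. Starts lying flat on the counter (handle axis 9 mm above it, underside of the head on the counter) to the robot's left, head pointing away from the robot or out to the left.
- brush_head (a point): Point in the brush's head, 115 mm from its origin along its x.
- turner: Origin on the handle's axis at mid-handle, x towards the head. Rigid round handle 18 mm thick, 140 mm long; the head beyond it ends at most 160 mm from the origin. About 100 g, balance point about 20 mm from the origin towards the head. Green handle, small black cranked turner blade 32 mm wide. Starts lying flat on the counter (handle axis 9 mm above it, underside of the head on the counter) to the robot's right, head pointing away from the robot or out to the right.
- turner_head (a point): Point in the turner's head, 115 mm from its origin along its x.
- scraper: Origin on the handle's axis at mid-handle, x towards the head. Rigid round handle 18 mm thick, 140 mm long; the head beyond it ends at most 160 mm from the origin. About 100 g, balance point about 20 mm from the origin towards the head. Yellow handle, white scraper blade 46 mm wide. Already home in the yellow clips.
- bell: Bystander: service bell, steel dome on a black base, 80 mm across, 55 mm high. Origin under its centre.
- sugar_tin: Bystander: round tin with a white lid, 64 mm across, 52 mm high. Origin under its centre.
- ramekin: Bystander: white ramekin, 68 mm across, 38 mm high, close beside the brush's handle. Origin under its centre.
- paper_roll: Bystander: receipt paper roll standing on end, 60 mm across, 57 mm high, close beside the turner's handle. Origin under its centre.
- sauce_bottle: Bystander: standing red sauce bottle, 58 mm across, 170 mm high, beside the rack. Origin under its centre.
- cups: Bystander: stack of paper cups, 83 mm across, 144 mm high, beside the rack. Origin under its centre.
- lids: Bystander: stack of clear cup lids, 92 mm across, 38 mm high, far out to the left. Origin under its centre.
Mind the look-alikes: they are no part of the job. Leave any brown look-alike of the brush alone.

How it is judged:
By the outcome, as a careful person would: the job done as asked, in the order asked, and still so for the second after the job is handed in, with the robot touching nothing.
It also fails if it takes over 72 s, if anything falls off the work surface, if the arm or the gripper's body presses on something with over 40 N, if the wrist force passes 120 N, or if a joint passes its speed limit or range.

## Working session

There is one attempt and no reset: what is moved stays moved. The work goes in short steps, Python scripts to look and compute and a tool call to move; the robot and the scene stay as the last step left them, time stands still between calls to the robot, and variables do not carry over. Pictures are saved under pics/ and viewed, and the job is handed in when it is done.

Besides the shell and the picture viewer there is one more tool, called after "Emit:" as name(argument=value, ...) on one line, values as JSON. carry_out: Moves the arm, as the interface text tells. Its arguments: {"type":"object","properties":{"series":{"type":"array"},"newtons":{"type":"number"}},"required":["series"]}

```bash
ls; mkdir -p pics
cat > h.py <<'E'
import numpy as np, cv2
from cell import robot
from scipy.spatial.transform import Rotation as R
def cal(n):
    c=robot.calibration(n)
    K=np.array([[c['fx'],0,c['cx']],[0,c['fy'],c['cy']],[0,0,1.]])
    if 'rvec' in c:
        Rm=cv2.Rodrigues(np.array(c['rvec'],float))[0]; t=np.array(c['tvec'],float).ravel()
    else:
        H=np.array(c['hand_eye']); s=robot.state()
        q=s['eef_rot']; T=np.eye(4); T[:3,:3]=R.from_quat([q[1],q[2],q[3],q[0]]).as_matrix(); T[:3,3]=s['position']
        W=np.linalg.inv(T@H); Rm=W[:3,:3]; t=W[:3,3]
    return K,Rm,t
def proj(P,c):
    K,Rm,t=c; p=(Rm@np.atleast_2d(P).T).T+t; p=(K@p.T).T; return p[:,:2]/p[:,2:]
def unproj(uv,c,z):
    K,Rm,t=c; uv=np.atleast_2d(uv); d=(Rm.T@np.linalg.inv(K)@np.c_[uv,np.ones(len(uv))].T).T; o=-Rm.T@t
    return o+d*((z-o[2])/d[:,2])[:,None]
def save(im,n,s=1.5):
    cv2.imwrite(n,cv2.resize(im[:,:,::-1],None,fx=s,fy=s,interpolation=cv2.INTER_CUBIC))
E
python3 - <<'E'
from h import *
for n in ['scene','top']:
    im=robot.camera(n); save(im,f'pics/{n}0.png'); np.save(n+'0.npy',im)
    c=cal(n); print(n,c[0].tolist(),(-c[1].T@c[2]).round(3))
    for q in ['rack','scoop','brush','turner','scraper','red_clips','blue_clips','green_clips','yellow_clips','ramekin','paper_roll','cups','sauce_bottle']:
        for d in robot.silhouettes(n,q)[:2]:
            m=d['region']; ys,xs=np.nonzero(m); print(q,round(d['conf'],2),[round(float(b)) for b in d['box']],xs.mean().round(1),ys.mean().round(1),m.sum())
s=robot.state(); print(s['clock'],s['position'],s['eef_rot'])
E
```

```text
pics
scene [[492.758909707847, 0.0, 246.1312800146972], [0.0, 492.758909707847, 178.8593129069642], [0.0, 0.0, 1.0]] [1.444 0.214 1.084]
rack 0.88 [158, 217, 268, 265] 211.5 235.4 1258
scoop 0.88 [208, 208, 232, 255] 220.4 235.5 442
scoop 0.16 [218, 206, 228, 216] 220.8 211.5 18
brush 0.63 [307, 183, 375, 213] 343.6 198.6 548
brush 0.55 [382, 132, 400, 183] 392.3 163.2 383
turner 0.78 [106, 150, 160, 180] 130.7 162.9 368
scraper 0.97 [233, 204, 251, 255] 242.3 237.9 495
red_clips 0.52 [174, 212, 190, 240] 180.9 224.9 280
blue_clips 0.73 [192, 210, 212, 241] 201.3 224.1 244
blue_clips 0.72 [350, 226, 377, 278] 365.5 253.7 1075Traceback (most recent call last):
  File "<stdin>", line 6, in <module>
ValueError: it knows: bell, blue_clips, blue_slot, brush, brush_head, cups, green_slot, lids, paper_roll, rack, ramekin, red_clips, red_slot, sauce_bottle, scoop, scoop_head, scraper, sugar_tin, turner, turner_he
```

Run:
```python
from h import *
for n in ['top']:
    im=robot.camera(n); save(im,f'pics/{n}0.png'); np.save(n+'0.npy',im)
    c=cal(n); print(n,c[0].tolist(),(-c[1].T@c[2]).round(3))
    for q in ['rack','scoop','brush','brush_head','turner','turner_head','scraper','red_clips','blue_clips','ramekin','paper_roll']:
        for i,d in enumerate(robot.silhouettes(n,q)[:2]):
            m=d['region']; np.save(f'm_{q}{i}.npy',m);ys,xs=np.nonzero(m); print(q,round(d['conf'],2),[round(float(b)) for b in d['box']],xs.mean().round(1),ys.mean().round(1),m.sum())
s=robot.state(); print(s['clock'],s['position'],s['eef_rot'])
```

```text
top [[487.65546928908225, 0.0, 261.68498823274194], [0.0, 487.65546928908225, 195.46682124385308], [0.0, 0.0, 1.0]] [0.286 0.044 1.465]
rack 0.74 [235, 109, 342, 176] 283.6 141.8 973
rack 0.55 [145, 193, 207, 231] 171.2 209.4 470
scoop 0.9 [264, 96, 288, 166] 275.0 126.2 517
brush 0.84 [114, 240, 134, 318] 122.6 271.2 597
brush 0.71 [383, 105, 418, 137] 398.2 118.7 921
brush_head 0.67 [114, 243, 134, 314] 122.3 272.0 677
brush_head 0.59 [146, 194, 209, 229] 171.0 209.3 595
turner 0.87 [360, 205, 431, 239] 397.4 222.4 524
turner 0.19 [168, 237, 192, 258] 179.1 246.5 396
turner_head 0.92 [358, 209, 432, 238] 398.6 222.9 549
scraper 0.75 [245, 96, 267, 170] 255.1 125.0 669
red_clips 0.74 [308, 116, 327, 158] 315.4 141.2 209
red_clips 0.59 [238, 110, 338, 178] 282.5 142.0 920
blue_clips 0.39 [276, 125, 288, 162] 280.6 153.5 77
ramekin 0.58 [166, 238, 194, 259] 179.1 246.7 429
paper_roll 0.53 [371, 233, 398, 252] 383.6 242.5 220
1.0 [ 0.26138003 -0.54002472  0.22259151] [ 0.59912409 -0.59906276  0.375664   -0.37556717]
```

View pics/scene0.png

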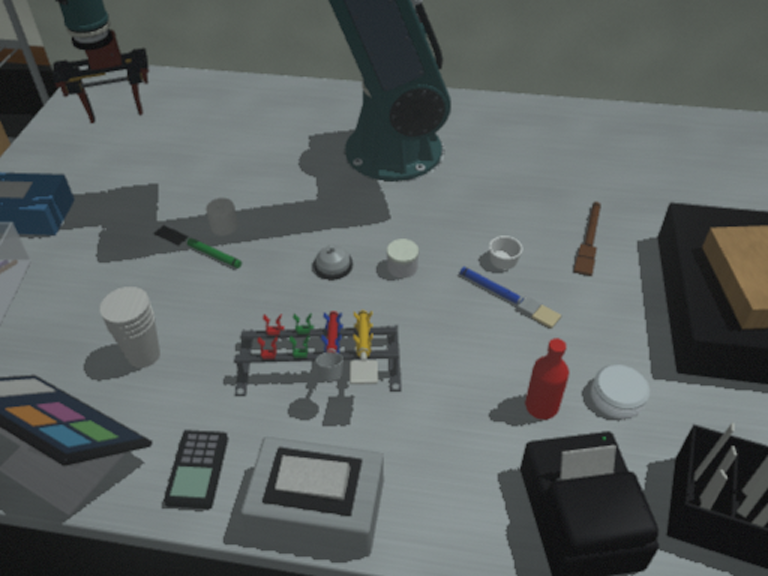

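View pics/top0.png

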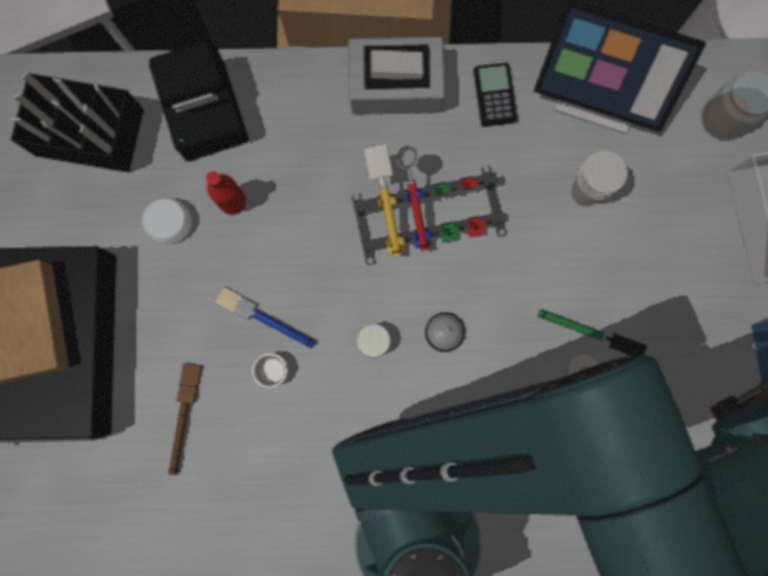

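Run:
```python
from h import *
a=np.load('top0.npy');b=np.load('scene0.npy')
save(a[85:190,225:350],'pics/c1.png',6); save(b[195:270,150:280],'pics/c2.png',6)
save(a[180:270,140:300],'pics/c3.png',4.5); save(a[190:260,340:450],'pics/c4.png',6)
for n,im in (('top',a),('scene',b)):
    c=cal(n); hsv=cv2.cvtColor(im,cv2.COLOR_RGB2HSV)
    for col,lo,hi in (('blue',108,130),('green',50,75),('red',0,6),('red2',172,180),('yel',20,30)):
        m=((hsv[...,0]>=lo)&(hsv[...,0]<=hi)&(hsv[...,1]>130)&(hsv[...,2]>40)).astype(np.uint8)
        k,l,s,ce=cv2.connectedComponentsWithStats(m)
        for i in range(1,k):
            if s[i,4]>=12:
                ys,xs=np.nonzero(l==i); p=np.c_[xs,ys].astype(float); mu=p.mean(0); w,v=np.linalg.eigh(np.cov((p-mu).T)); d=v[:,1]; t=(p-mu)@d
                e=np.array([mu+d*t.min(),mu+d*t.max()])
                print(n,col,s[i].tolist(),ce[i].round(1),unproj(ce[i],c,.009).round(3)[0,:2],'ends',e.round(1).tolist(),unproj(e,c,.009)[:,:2].round(3).tolist())
```

```text
top blue [279, 127, 4, 5, 14] [280.4 129.2] [ 0.691 -0.026] ends [[279.5, 127.2], [281.1, 130.9]] [[0.698, -0.024], [0.686, -0.028]]
top blue [284, 154, 4, 5, 15] [285.6 155.9] [ 0.607 -0.04 ] ends [[285.3, 154.0], [285.9, 158.0]] [[0.614, -0.039], [0.601, -0.041]]
top blue [276, 156, 3, 9, 13] [277.1 160.4] [ 0.594 -0.013] ends [[276.6, 156.0], [277.5, 164.1]] [[0.608, -0.012], [0.583, -0.014]]
top blue [169, 207, 40, 24, 200] [188.4 218.5] [0.423 0.257] ends [[208.0, 228.9], [169.7, 208.5]] [[0.39, 0.199], [0.454, 0.313]]
top green [290, 123, 11, 6, 46] [294.6 125.5] [ 0.702 -0.07 ] ends [[299.9, 125.0], [290.0, 125.9]] [[0.703, -0.087], [0.701, -0.056]]
top green [295, 149, 10, 12, 83] [299.4 154.3] [ 0.612 -0.082] ends [[301.2, 149.1], [297.2, 160.4]] [[0.628, -0.088], [0.593, -0.075]]
top green [360, 207, 41, 18, 143] [380.3 216. ] [ 0.417 -0.318] ends [[400.2, 223.5], [360.4, 208.5]] [[0.393, -0.376], [0.441, -0.259]]
top red [138, 115, 26, 27, 423] [149.5 128.1] [0.704 0.375] ends [[138.9, 116.0], [159.6, 139.6]] [[0.744, 0.409], [0.667, 0.344]]
top red [308, 119, 12, 7, 64] [
[... 1548 characters left out ...]
[0.541, -0.037], [0.628, -0.022]]
scene red [178, 217, 11, 6, 43] [182.3 219.7] [ 0.601 -0.138] ends [[188.1, 218.8], [177.9, 220.5]] [[0.595, -0.123], [0.606, -0.15]]
scene red [172, 225, 4, 6, 16] [173.6 227.4] [ 0.632 -0.155] ends [[172.2, 224.9], [175.1, 230.0]] [[0.624, -0.161], [0.64, -0.149]]
scene red [174, 225, 11, 14, 65] [179.2 233.9] [ 0.651 -0.134] ends [[185.3, 226.0], [175.6, 238.5]] [[0.622, -0.124], [0.668, -0.139]]
scene red [351, 226, 28, 53, 939] [365.  254.6] [0.641 0.37 ] ends [[372.4, 226.1], [359.1, 277.8]] [[0.541, 0.39], [0.716, 0.356]]
scene yel [236, 208, 12, 29, 217] [241.7 220.6] [0.578 0.029] ends [[241.1, 208.0], [242.5, 236.1]] [[0.532, 0.018], [0.632, 0.04]]
```

View pics/c1.png

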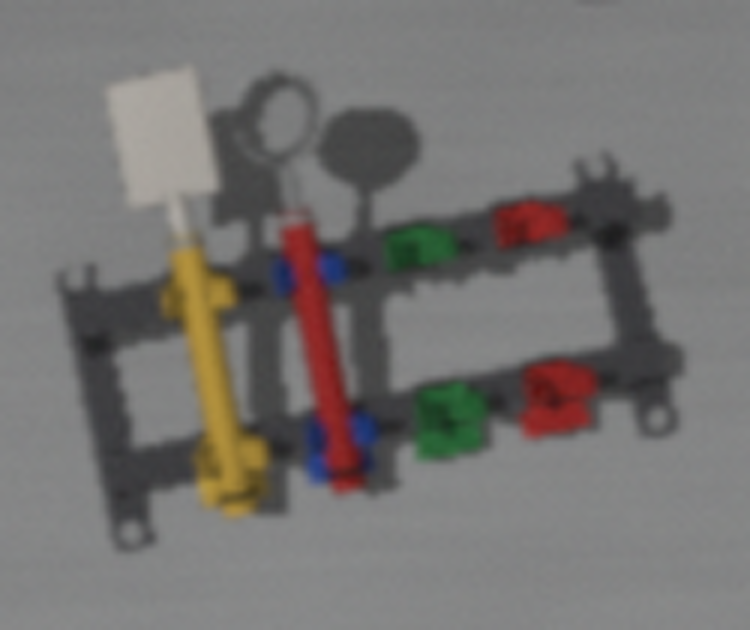

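View pics/c2.png

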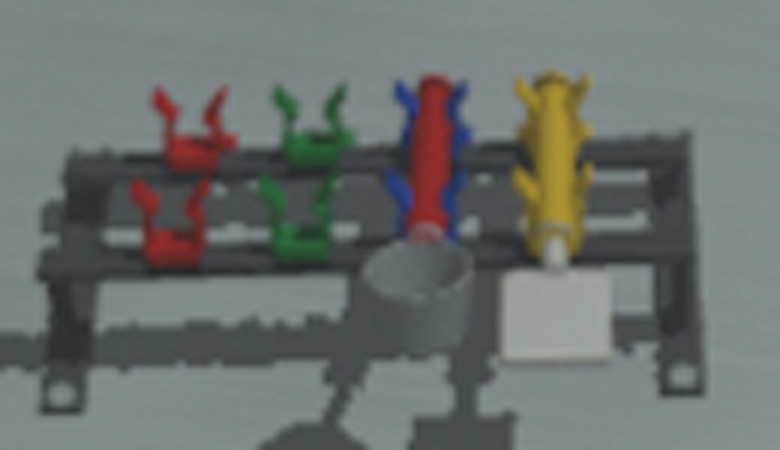

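View pics/c3.png

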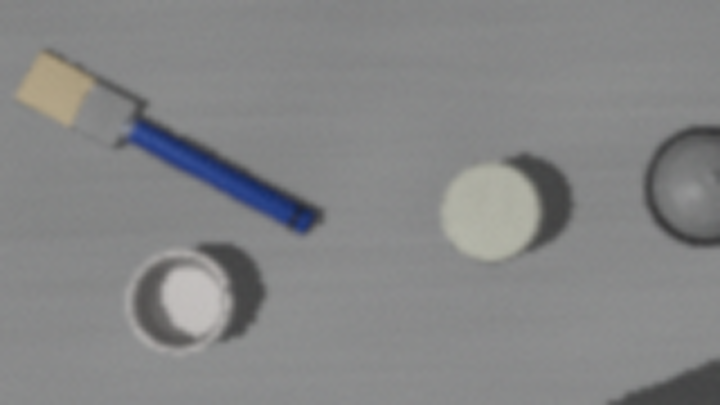

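View pics/c4.png

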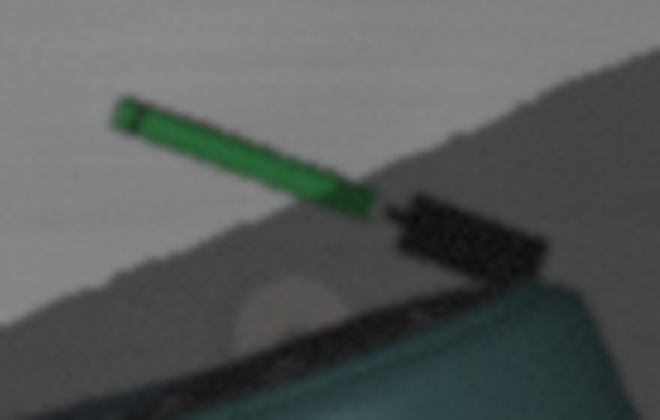

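```bash
cat >> h.py <<'E'
def pose():
    s=robot.state(); q=s['eef_rot']; return R.from_quat([q[1],q[2],q[3],q[0]]).as_matrix(),np.array(s['position'])
def Rtool(zdir,ydir):
    y=np.array(ydir,float); y/=np.linalg.norm(y); z=np.array(zdir,float); z-=z@y*y; z/=np.linalg.norm(z)
    return np.c_[np.cross(y,z),y,z]
def plan(Rt,pt,vmax=.039,wmax=.118,start=None,n=None):
    R0,p0=start if start else pose()
    rv=R.from_matrix(R0.T@Rt).as_rotvec(); d=pt-p0
    n=n or max(1,int(np.ceil(max(np.linalg.norm(d)/vmax,np.linalg.norm(rv)/wmax))))
    Rc,pc=R0,p0
    for i in range(n):
        tgt=p0+d*(i+1)/n
        sh=np.round(Rc.T@(tgt-pc)*100,2); w=np.round(rv/n,3)
        print(('--\n' if i%5==0 else '')+str([*sh.tolist(),*w.tolist()]))
        pc=pc+Rc@sh/100; Rc=Rc@R.from_rotvec(w).as_matrix()
    print('end',pc.round(4),'rows',n); return Rc,pc
E
python3 - <<'E'
from h import *
R0,p0=pose(); print('tool axes\n',R0.round(3)); s=robot.state(); print(s['joints'],s['gripper_width'],s['wrist_force'])
print(np.array(robot.calibration('wrist')['hand_eye']).round(3).tolist())
c=cal('top'); e=np.array([[282.7,165.9],[274.1,122.8]])
t=unproj(e[0],c,.038)[0];h=unproj(e[1],c,.086)[0]; print(t.round(3),h.round(3),(t+h)/2,np.linalg.norm(h-t))
for u,z in (((299.4,154.3),.05),((294.6,125.5),.078),((317.5,150.7),.05),((312.8,121.8),.078)): print(unproj(u,c,z).round(3))
c=cal('scene'); e=np.array([[221.7,208],[220.4,232.1]]); print(unproj(e[0],c,.045),unproj(e[1],c,.09))
E
```

```text
tool axes
 [[ 0.436 -0.     0.9  ]
 [-0.9    0.     0.436]
 [-0.    -1.     0.   ]]
[-1.23510279e+00  3.58838607e-01  1.51042164e+00 -1.86869107e-05
  1.27249352e+00 -1.15063176e-01] 1.002256822238016 [-0.39973047 -0.57972786 -0.73048368]
[[1.0, -0.0, -0.0, 0.001], [0.0, -0.266, 0.964, -0.161], [-0.0, -0.964, -0.266, 0.074], [0.0, 0.0, 0.0, 1.0]]
[ 0.571 -0.028  0.038] [ 0.69  -0.005  0.086] [ 0.63028859 -0.01658971  0.062     ] 0.13033526538261356
[[ 0.602 -0.078  0.05 ]]
[[ 0.683 -0.065  0.078]]
[[ 0.612 -0.132  0.05 ]]
[[ 0.692 -0.119  0.078]]
[[ 0.57102183 -0.02856197  0.045     ]] [[ 0.6889982  -0.00459442  0.09      ]]
```

```bash
cat >> h.py <<'E'
def frame(yaw):
    c,s=np.cos(yaw),np.sin(yaw); a,b=np.cos(np.radians(20)),np.sin(np.radians(20))
    x=np.array([a*c,a*s,b]); y=np.array([-s,c,0]); return np.c_[x,y,np.cross(x,y)]
E
python3 - <<'E'
from h import *
F=frame(np.radians(10)); n=F[:,2]
plan(Rtool(F[:,0],-n),np.array([.63,-.0166,.062])+.12*n)
E
```

```text
--
[-2.01, 0.3, 3.25, 0.022, 0.017, -0.003]
[-2.07, 0.36, 3.21, 0.022, 0.017, -0.003]
[-2.12, 0.43, 3.17, 0.022, 0.017, -0.003]
[-2.18, 0.49, 3.12, 0.022, 0.017, -0.003]
[-2.23, 0.55, 3.07, 0.022, 0.017, -0.003]
--
[-2.28, 0.62, 3.02, 0.022, 0.017, -0.003]
[-2.34, 0.67, 2.96, 0.022, 0.017, -0.003]
[-2.39, 0.73, 2.91, 0.022, 0.017, -0.003]
[-2.44, 0.78, 2.85, 0.022, 0.017, -0.003]
[-2.49, 0.84, 2.8, 0.022, 0.017, -0.003]
--
[-2.54, 0.9, 2.73, 0.022, 0.017, -0.003]
[-2.59, 0.94, 2.66, 0.022, 0.017, -0.003]
[-2.64, 0.99, 2.61, 0.022, 0.017, -0.003]
[-2.68, 1.05, 2.53, 0.022, 0.017, -0.003]
[-2.73, 1.09, 2.46, 0.022, 0.017, -0.003]
--
[-2.78, 1.13, 2.4, 0.022, 0.017, -0.003]
end [ 0.5896 -0.0237  0.1748] rows 16
```

Emit:
carry_out(series=[[[-2.0,0.3,3.25,0.022,0.017,-0.003,0.5],[-2.1,0.36,3.2,0.022,0.017,-0.003,0.5],[-2.1,0.43,3.2,0.022,0.017,-0.003,0.5],[-2.2,0.5,3.1,0.022,0.017,-0.003,0.5],[-2.2,0.55,3.1,0.022,0.017,-0.003,0.5]]])

```text
clock: 1.42
position: [0.3649, -0.3772, 0.2076]
eef_rot: [0.612, -0.551, 0.375, -0.426]
wrist_force: [0.0, -0.1, -0.3]
gripper_width: 0.657
```

Emit:
carry_out(series=[[[-2.3,0.62,3.0,0.022,0.017,-0.003,0.5],[-2.35,0.67,2.95,0.022,0.017,-0.003,0.5],[-2.4,0.73,2.9,0.022,0.017,-0.003,0.5],[-2.45,0.78,2.85,0.022,0.017,-0.003,0.5],[-2.5,0.84,2.8,0.022,0.017,-0.003,0.5]]])

```text
clock: 1.83
position: [0.467, -0.2154, 0.1928]
eef_rot: [0.622, -0.501, 0.372, -0.474]
wrist_force: [-0.1, -1.0, 0.7]
gripper_width: 0.504
```

Emit:
carry_out(series=[[[-2.55,0.9,2.75,0.022,0.017,-0.003,0.5],[-2.6,0.95,2.65,0.022,0.017,-0.003,0.5],[-2.65,1.0,2.6,0.022,0.017,-0.003,0.5],[-2.7,1.05,2.5,0.022,0.017,-0.003,0.5],[-2.75,1.1,2.5,0.022,0.017,-0.003,0.5]]])

```text
clock: 2.25
position: [0.5696, -0.0532, 0.1775]
eef_rot: [0.628, -0.448, 0.368, -0.519]
wrist_force: [0.3, -0.1, -0.3]
gripper_width: 0.499
```

Run:
```python
from h import *
c=cal('wrist'); im=robot.camera('wrist'); save(im,'pics/w1.png'); np.savez('w1.npz',im=im,K=c[0],R=c[1],t=c[2])
print(c[0], robot.state()['joints'])
```

```text
[[279.38904744   0.         251.6047696 ]
 [  0.         279.38904744 194.95048378]
 [  0.           0.           1.        ]] [-0.31326846  0.2306162   1.89642731  0.24254984  0.73380216  0.90722983]
```

View pics/w1.png

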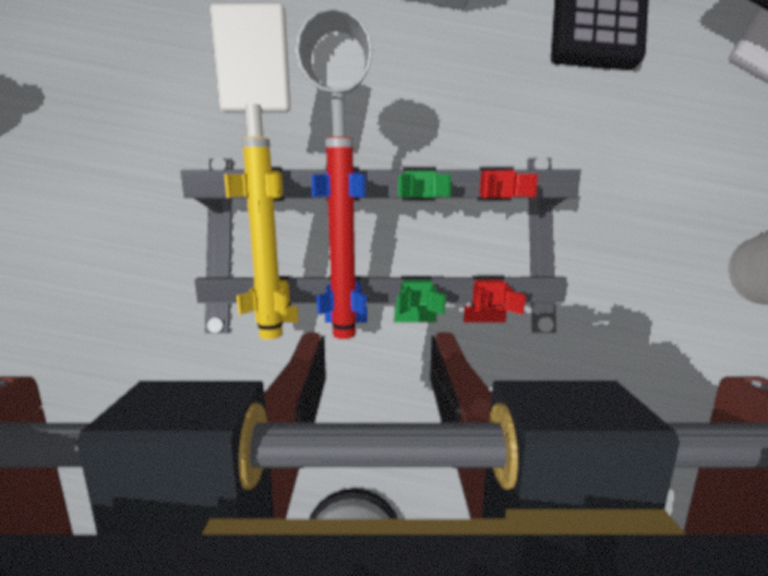

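```bash
cat >> h.py <<'E'
def mask(im,lo,hi,smin=120,vmin=40):
    h=cv2.cvtColor(im,cv2.COLOR_RGB2HSV); H=h[...,0].astype(int)
    m=((H>=lo)&(H<=hi)) if lo<=hi else ((H>=lo)|(H<=hi))
    return m&(h[...,1]>smin)&(h[...,2]>vmin)
E
python3 - <<'E'
from h import *
from scipy.optimize import least_squares
d=np.load('w1.npz'); im=d['im']; c=(d['K'],d['R'],d['t'])
def rowc(m,r,a,b):
    xs=np.nonzero(m[r,a:b])[0]+a; return (xs.min()+xs.max())/2 if len(xs) else np.nan
mr=mask(im,172,8); my=mask(im,18,32)
obs=[]
for r in range(136,184,4):
    obs.append((0,rowc(mr,r,205,250),r)); obs.append((1,rowc(my,r,155,200),r))
print(np.array(obs).T[1].round(1))
for nm,m,a,b in (('red',mr,205,250),('yel',my,155,200)):
    ys=np.nonzero(m[:,a:b].sum(1)>3)[0]; print(nm,ys.min(),ys.max())
obs=np.array(obs)
def pts(p,k,t,z=0):
    F=frame(p[2]); o=np.array([p[0],p[1],.062]); yk=(82.5,27.5,-27.5,-82.5)[k]*1e-3
    t=np.atleast_1d(t); return o+np.outer(t,F[:,0])+yk*F[:,1]+z*F[:,2]
def res(p):
    r=[]
    for i,k in ((0,1),(1,0)):
        l=proj(pts(p,k,[-.05,.05]),c); o=obs[obs[:,0]==i]
        pr=l[0,0]+(o[:,2]-l[0,1])/(l[1,1]-l[0,1])*(l[1,0]-l[0,0]); r+=list(o[:,1]-pr)
    return np.array(r)
# slope position: fixed p0 guess along x; solve y,yaw
x0=.645
f=least_squares(lambda q:res([x0+0,q[0],q[1]]),[-.045,.17]); print(f.x,np.degrees(f.x[1]),np.abs(f.fun).max())
# y given x=.645
p=[x0,*f.x]
v=cv2.resize(im,None,fx=3,fy=3,interpolation=cv2.INTER_CUBIC)
for k in range(4):
    for s in(-1,1):
        for z in (-.01,.019):
            q=proj(pts(p,k,[s*.04-.009,s*.04+.009],z),c)*3
            cv2.line(v,tuple(q[0].astype(int)),tuple(q[1].astype(int)),(0,255,255) if z<0 else (255,0,255),1)
    q=proj(pts(p,k,[-.07,.07]),c)*3; cv2.line(v,tuple(q[0].astype(int)),tuple(q[1].astype(int)),(0,0,0),1)
cv2.imwrite('pics/o1.png',v[270:720,330:1130,::-1])
E
```

```text
[227.  173.  227.  173.  226.5 173.5 226.5 174.5 226.5 174.5 227.  174.5
 227.5 175.5 227.5 175.5 227.5 175.5 227.5 176.  228.  176.5 228.  177. ]
red 98 232
yel 98 355
[-0.04044165  0.20311319] 11.63752866154733 0.5945366176957805
```

View pics/o1.png

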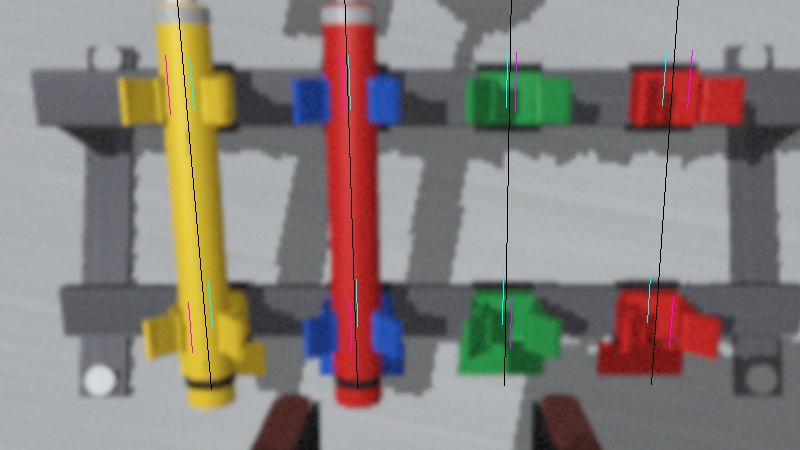

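Run:
```python
from h import *
from scipy.optimize import least_squares
d=np.load('w1.npz'); im=d['im']; c=(d['K'],d['R'],d['t']); print('cam',(-c[1].T@c[2]).round(3), c[1][2].round(3))
def fit(im,c,segs):
    def res(p):
        F=frame(p[2]); r=[]
        for k,o in segs:
            P=np.array([p[0],p[1],.062])+np.outer([-.05,.05],F[:,0])+k*F[:,1]
            l=proj(P,c); r+=list(np.cross((l[1]-l[0])/np.linalg.norm(l[1]-l[0]),o-l[0]))
        return np.array(r)
    return res
def rowc(m,r,a,b):
    xs=np.nonzero(m[r,a:b])[0]+a; return (xs.min()+xs.max())/2
mr=mask(im,172,8); my=mask(im,18,32)
A=np.array([[rowc(mr,r,205,250),r] for r in range(136,184,3)]); B=np.array([[rowc(my,r,155,200),r] for r in range(136,184,3)])
r1=fit(im,c,[(.0275,A),(.0825,B)])
t=np.load('top0.npy'); ct=cal('top'); mr=mask(t,172,8); my=mask(t,18,32)
A=np.array([[rowc(mr,r,268,290),r] for r in range(132,150,2)]); B=np.array([[rowc(my,r,246,270),r] for r in range(135,152,2)])
print(A[:,0],B[:,0])
r2=fit(t,ct,[(.0275,A),(.0825,B)])
for x in (.635,.639,.643):
    for nm,f in (('w',r1),('t',r2),('both',lambda p:np.r_[r1(p),3*r2(p)])):
        s=least_squares(lambda q:f([x,*q]),[-.045,.17]); print(x,nm,s.x[0].round(4),np.degrees(s.x[1]).round(2),np.abs(s.fun).mean().round(2))
```

```text
cam [ 0.587 -0.05   0.353] [ 0.063  0.011 -0.998]
[276.5 276.5 276.5 277.  277.5 278.  278.  279.  279. ] [257.5 257.  258.5 259.  259.  259.  260.  260.  261. ]
0.635 w -0.043 11.27 0.31
0.635 t -0.0435 10.86 0.25
0.635 both -0.0432 11.07 0.53
0.639 w -0.042 11.41 0.25
0.639 t -0.0429 10.87 0.25
0.639 both -0.0423 11.12 0.58
0.643 w -0.041 11.55 0.22
0.643 t -0.0422 10.87 0.25
0.643 both -0.0414 11.16 0.69<stdin>:9: DeprecationWarning: Arrays of 2-dimensional vectors are deprecated. Use arrays of 3-dimensional vectors instead. (deprecated in NumPy 2.0)
```

```bash
cat >> h.py <<'E'
YAW=np.radians(11.0); ORG=np.array([.639,-.0425,.062]); FR=frame(YAW)
SL=dict(yellow=.0825,blue=.0275,green=-.0275,red=-.0825)
def slot(nm,t=0,z=0): return ORG+SL[nm]*FR[:,1]+t*FR[:,0]+z*FR[:,2]
RT=Rtool(FR[:,0],-FR[:,2]); RTb=Rtool(-FR[:,0],-FR[:,2])
def intslot(uv,c):  # pixel -> (t, y) in the handle plane
    K,Rm,t=c; d=Rm.T@np.linalg.inv(K)@np.array([*uv,1.]); o=-Rm.T@t; n=FR[:,2]
    P=o+d*((ORG-o)@n/(d@n)); return FR.T@(P-ORG)
E
python3 - <<'E'
from h import *
d=np.load('w1.npz'); c=(d['K'],d['R'],d['t'])
for u in ((226,95),(229,225),(171,95),(179,225)): print(intslot(u,c).round(4))
print(slot('blue'))
e=plan(RT,slot('blue',0,.06))
e=plan(RT,slot('blue',0,-.017),start=e)
E
```

```text
[ 0.0672  0.0278 -0.    ]
[-0.0706  0.0279  0.    ]
[0.0671 0.082  0.    ]
[-0.0706  0.0841 -0.    ]
[ 0.63375275 -0.01550525  0.062     ]
--
[-1.0, 3.55, 1.25, 0.007, 0.0, -0.001]
[-1.0, 3.56, 1.23, 0.007, 0.0, -0.001]
end [ 0.6136 -0.0195  0.1183] rows 2
--
[-0.0, 3.85, 0.0, -0.0, 0.0, 0.0]
[-0.01, 3.85, 0.0, -0.0, 0.0, 0.0]
end [ 0.6395 -0.0143  0.046 ] rows 2
```

Emit:
carry_out(series=[[[-1.0,3.55,1.25,0.007,0,0,0.5],[-1.0,3.55,1.25,0.007,0,0,0.5],[0,2.6,0,0,0,0,0.5],[0,2.6,0,0,0,0,0.5],[0,2.5,0,0,0,0,0.5]]], newtons=50)

```text
clock: 2.72
position: [0.6373, -0.0209, 0.0448]
eef_rot: [0.632, -0.445, 0.364, -0.52]
wrist_force: [-1.1, 0.1, 0.0]
gripper_width: 0.5
```

Emit:
carry_out(series=[[[0,0,0,0,0,0,0.0],[0,0,0,0,0,0,0.0],[0,0,0,0,0,0,0.0],[0,0,0,0,0,0,0.0],[0,0,0,0,0,0,0.0]]])

```text
clock: 3.13
position: [0.6353, -0.0192, 0.0473]
eef_rot: [0.632, -0.444, 0.366, -0.52]
wrist_force: [0.4, 14.4, -0.4]
gripper_width: 0.195
```

Emit:
carry_out(series=[[[-0.2,0,0,0,0,0,0.0],[0,0,0,0,0,0,0.0],[0,0,0,0,0,0,0.0]]])

```text
clock: 3.38
position: [0.6351, -0.0181, 0.0474]
eef_rot: [0.632, -0.444, 0.365, -0.52]
wrist_force: [0.5, 6.9, -1.8]
gripper_width: 0.193
```

Run:
```python
from h import *
c=cal('wrist'); s=robot.state(); im=robot.camera('wrist'); save(im,'pics/w2.png'); np.savez('w2.npz',im=im,K=c[0],R=c[1],t=c[2])
print(s['position'],s['wrist_force'],FR.T@(s['position']-ORG))
```

```text
[ 0.63506418 -0.01811401  0.04739393] [ 0.51010935  6.93270335 -1.83271445] [-0.00425363  0.02468894 -0.01399526]
```

View pics/w2.png

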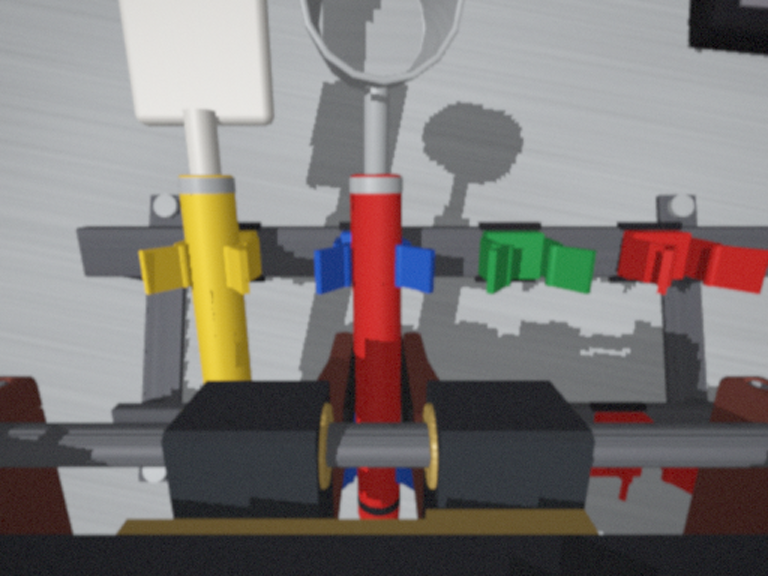

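Emit:
carry_out(series=[[[-0.2,0,0,0,0,0,0.0],[0,-0.5,0,0,0,0,0.0],[0,-1.0,0,0,0,0,0.0],[0,-1.5,0,0,0,0,0.0],[0,-2.0,0,0,0,0,0.0]]])

```text
clock: 3.85
position: [0.6189, -0.021, 0.0945]
eef_rot: [0.631, -0.444, 0.364, -0.521]
wrist_force: [-0.3, 0.4, -0.6]
gripper_width: 0.192
```

Emit:
carry_out(series=[[[0,-1.0,0,0,0,0,0.0],[3.0,0,0,0,0,0,0.0],[3.0,0,0,0,0,0,0.0],[3.0,0,0,0,0,0,0.0],[2.0,0,0,0,0,0,0.0]]])

```text
clock: 4.27
position: [0.6385, -0.1325, 0.1051]
eef_rot: [0.631, -0.444, 0.363, -0.522]
wrist_force: [1.2, -0.1, -0.9]
gripper_width: 0.194
```

Emit:
carry_out(series=[[[0,0,0,0,0,0,0.0],[0,0,0,0,0,0,0.0]]])

```text
clock: 4.43
position: [0.6375, -0.1309, 0.104]
eef_rot: [0.631, -0.444, 0.364, -0.522]
wrist_force: [-1.0, 0.1, -1.1]
gripper_width: 0.191
```

Run:
```python
from h import *
c=cal('wrist'); s=robot.state(); im=robot.camera('wrist'); save(im,'pics/w3.png'); np.savez('w3.npz',im=im,K=c[0],R=c[1],t=c[2])
print(s['position'],s['wrist_force'],FR.T@(s['position']-ORG)); print(R.from_matrix(pose()[0].T@RT).as_rotvec().round(4))
```

```text
[ 0.63748913 -0.13086586  0.10404416] [-1.03461713  0.1042979  -1.11964561] [-0.00285788 -0.08645405  0.04578264]
[0.0025 0.0008 0.0021]
```

View pics/w3.png

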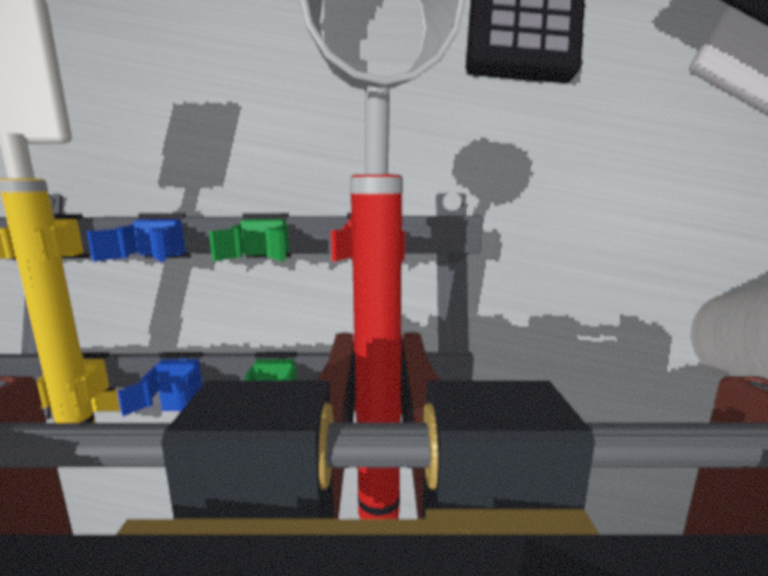

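Emit:
carry_out(series=[[[-0.2,1.5,-0.1,0,0,0,0.0],[0,1.5,0,0,0,0,0.0],[0,1.0,0,0,0,0,0.0],[0,0.5,0,0,0,0,0.0],[0,0.5,0,0,0,0,0.0]]])

```text
clock: 4.9
position: [0.6529, -0.1238, 0.0563]
eef_rot: [0.632, -0.444, 0.364, -0.521]
wrist_force: [-3.7, -0.6, 10.0]
gripper_width: 0.194
```

Emit:
carry_out(series=[[[0,0.4,0,0,0,0,0.0],[0,0.3,0,0,0,0,0.0],[0,0.2,0,0,0,0,0.0],[0,0.1,0,0,0,0,0.0],[0,0,0,0,0,0,0.0]]])

```text
clock: 5.32
position: [0.6555, -0.123, 0.0466]
eef_rot: [0.632, -0.444, 0.365, -0.52]
wrist_force: [-3.5, 0.7, 6.8]
gripper_width: 0.188
```

Run:
```python
from h import *
s=robot.state(); print(s['position'],s['wrist_force'],FR.T@(s['position']-ORG))
```

```text
[ 0.65549704 -0.12299668  0.04660016] [-3.50485181  0.66598465  6.82347028] [-0.00448292 -0.08216552 -0.01475651]
```

Emit:
carry_out(series=[[[0,0.3,0,0,0,0,0.0],[0,0,0,0,0,0,0.0],[0,0,0,0,0,0,0.0]]])

```text
clock: 5.57
position: [0.656, -0.1229, 0.0461]
eef_rot: [0.632, -0.444, 0.364, -0.52]
wrist_force: [-17.9, 0.8, 31.4]
gripper_width: 0.196
```

Run:
```python
from h import *
s=robot.state(); print(s['position'],s['wrist_force'],FR.T@(s['position']-ORG))
im=robot.camera('wrist'); save(im,'pics/w4.png')
```

```text
[ 0.65596787 -0.12292188  0.04611663] [-17.87305252   0.80822472  31.44851565] [-0.00420059 -0.08218193 -0.01537384]
```

View pics/w4.png

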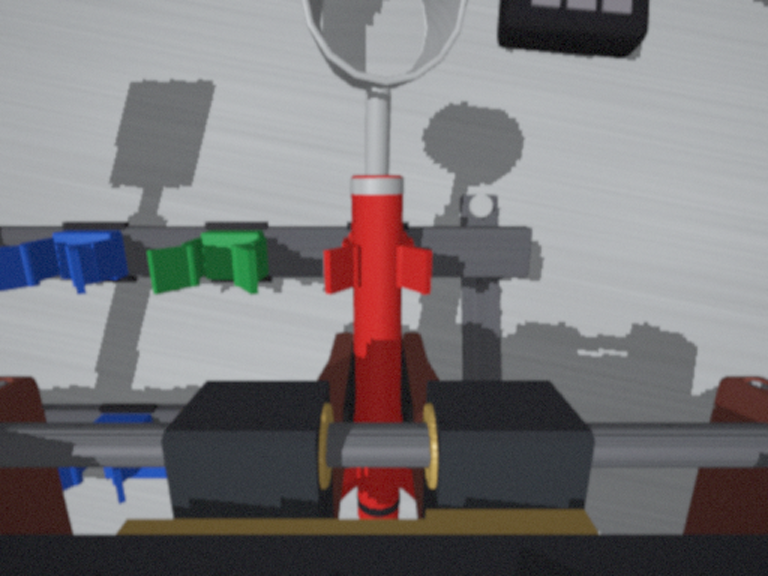

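Emit:
carry_out(series=[[[0,-0.4,0,0,0,0,0.0],[0,0,0,0,0,0,0.45],[0,0,0,0,0,0,0.45],[0,0,0,0,0,0,0.45],[0,-1.5,0,0,0,0,0.45]]])

```text
clock: 6.03
position: [0.6496, -0.1241, 0.0586]
eef_rot: [0.631, -0.445, 0.366, -0.52]
wrist_force: [0.4, -0.3, -0.3]
gripper_width: 0.437
```

Emit:
carry_out(series=[[[0,-3.5,0,0,0,0,0.45],[0,-4,0,0,0,0,0.45],[0,-4,0,0,0,0,0.45],[0,0,0,0,0,0,0.45]]])

```text
clock: 6.37
position: [0.6145, -0.1338, 0.1761]
eef_rot: [0.632, -0.443, 0.361, -0.524]
wrist_force: [0.6, 0.1, 0.7]
gripper_width: 0.453
```

Run:
```python
from h import *
s=robot.state(); print(s['position'],s['gripper_width'],s['joints'])
c=cal('top'); print('ramekin',unproj((179.5,247),c,.036))
yb=np.radians(60.7); hd=np.array([np.cos(yb),np.sin(yb),0])
e=plan(Rtool(hd,[0,0,-1]),np.array([.422,.257,.13])-.0*hd)
```

```text
[ 0.6144677  -0.13384026  0.17612403] 0.45277682915056217 [-0.44809819  0.30854532  1.7889289   0.29212643  0.77306538  0.74681796]
ramekin [[0.33779447 0.27928475 0.036     ]]
--
[-3.51, 0.0, -1.02, -0.027, -0.071, 0.013]
[-3.57, 0.08, -0.76, -0.027, -0.071, 0.013]
[-3.61, 0.14, -0.51, -0.027, -0.071, 0.013]
[-3.64, 0.19, -0.24, -0.027, -0.071, 0.013]
[-3.64, 0.25, 0.02, -0.027, -0.071, 0.013]
--
[-3.63, 0.28, 0.29, -0.027, -0.071, 0.013]
[-3.59, 0.33, 0.55, -0.027, -0.071, 0.013]
[-3.54, 0.35, 0.81, -0.027, -0.071, 0.013]
[-3.47, 0.37, 1.07, -0.027, -0.071, 0.013]
[-3.38, 0.39, 1.33, -0.027, -0.071, 0.013]
--
[-3.27, 0.38, 1.57, -0.027, -0.071, 0.013]
[-3.15, 0.39, 1.81, -0.027, -0.071, 0.013]
end [0.422 0.257 0.13 ] rows 12
```

Emit:
carry_out(series=[[[-3.5,0,-1.0,-0.027,-0.071,0.013,0.45],[-3.55,0.1,-0.75,-0.027,-0.071,0.013,0.45],[-3.6,0.15,-0.5,-0.027,-0.071,0.013,0.45],[-3.65,0.2,-0.25,-0.027,-0.071,0.013,0.45],[-3.65,0.25,0,-0.027,-0.071,0.013,0.45]]])

```text
clock: 6.78
position: [0.5312, 0.0318, 0.1505]
eef_rot: [0.671, -0.559, 0.295, -0.387]
wrist_force: [-0.7, 0.9, 0.2]
gripper_width: 0.448
```

Emit:
carry_out(series=[[[-3.65,0.3,0.3,-0.027,-0.071,0.013,0.45],[-3.6,0.33,0.55,-0.027,-0.071,0.013,0.45],[-3.55,0.35,0.8,-0.027,-0.071,0.013,0.45],[-3.45,0.35,1.05,-0.027,-0.071,0.013,0.45],[-3.4,0.4,1.35,-0.027,-0.071,0.013,0.45]]])

```text
clock: 7.2
position: [0.4505, 0.1954, 0.1326]
eef_rot: [0.686, -0.653, 0.215, -0.239]
wrist_force: [0.9, 0.4, -0.2]
gripper_width: 0.449
```

Emit:
carry_out(series=[[[-3.25,0.4,1.55,-0.027,-0.071,0.013,0.45],[-3.15,0.4,1.8,-0.027,-0.071,0.013,0.45],[0,0,0,0,0,0,0.45],[0,0,0,0,0,0,0.45]]])

```text
clock: 7.53
position: [0.4183, 0.2604, 0.1249]
eef_rot: [0.685, -0.683, 0.181, -0.177]
wrist_force: [-0.2, 0.2, 0.2]
gripper_width: 0.451
```

Run:
```python
from h import *
c=cal('wrist'); s=robot.state(); im=robot.camera('wrist'); save(im,'pics/w5.png'); np.savez('w5.npz',im=im,K=c[0],R=c[1],t=c[2])
print(s['position'],s['joints'])
m=mask(im,105,128,130,50).astype(np.uint8); k,l,st,ce=cv2.connectedComponentsWithStats(m)
i=1+st[1:,4].argmax(); ys,xs=np.nonzero(l==i); p=np.c_[xs,ys].astype(float); mu=p.mean(0); w,v=np.linalg.eigh(np.cov((p-mu).T)); d=v[:,1]; t=(p-mu)@d
e=np.array([mu+d*t.min(),mu+d*t.max()]); E=unproj(e,c,.009); print(st[i],e.round(1),E.round(4),np.linalg.norm(E[1]-E[0]),np.degrees(np.arctan2(*(E[1]-E[0])[1::-1])))
```

```text
[0.41830401 0.26044168 0.12490804] [0.41294746 0.32639624 1.85004749 0.0056671  0.9674643  0.9214225 ]
[ 248  128   18  119 1934] [[256.  128. ]
 [256.1 246. ]] [[0.4542 0.3142 0.009 ]
 [0.3939 0.2056 0.009 ]] 0.12428270705000988 -119.03414128843704
```

View pics/w5.png

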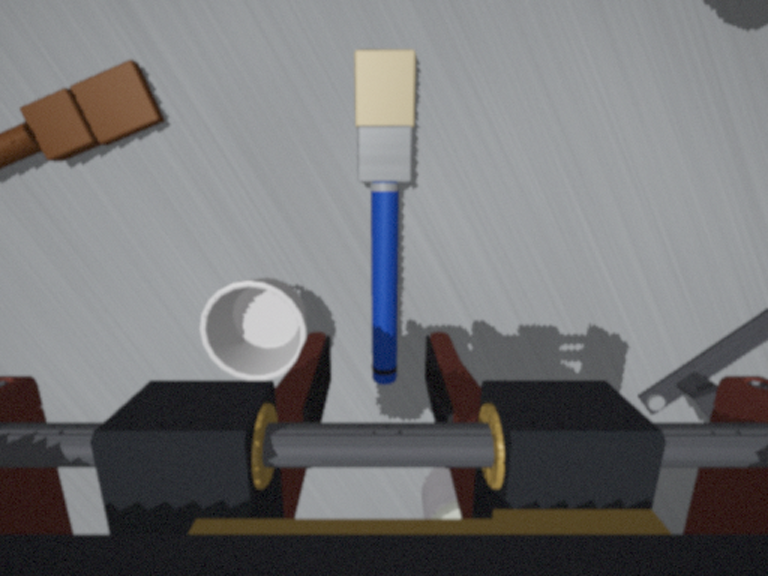

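Run:
```python
from h import *
d=np.load('w5.npz'); c=(d['K'],d['R'],d['t'])
E=unproj(np.array([[256.1,254.5],[256,125]]),c,.009); print(E,np.linalg.norm(E[1]-E[0])); m=E.mean(0)
hd=E[1]-E[0]; print(m,np.degrees(np.arctan2(hd[1],hd[0])))
print('rot',R.from_matrix(pose()[0].T@Rtool(hd,[0,0,-1])).as_rotvec().round(4))
m[2]=.04; e=plan(Rtool(hd,[0,0,-1]),m,n=2); m[2]=.003; plan(Rtool(hd,[0,0,-1]),m,start=e)
```

```text
[[0.38896603 0.19671476 0.009     ]
 [0.45557677 0.31667556 0.009     ]] 0.13721363753202093
[0.4222714  0.25669516 0.009     ] 60.95786251039607
rot [-0.001  -0.0071 -0.0046]
--
[0.23, 4.26, -0.03, -0.001, -0.004, -0.002]
[0.22, 4.25, -0.02, -0.001, -0.004, -0.002]
end [0.4222 0.2567 0.04  ] rows 2
--
[0.01, 3.7, 0.0, 0.001, 0.001, -0.001]
end [0.4223 0.2566 0.003 ] rows 1
```

Emit:
carry_out(series=[[[0.25,4.0,0,0,-0.004,-0.002,0.45],[0.25,4.0,0,0,-0.004,-0.002,0.45],[0,2.5,0,0,0,0,0.45],[0,1.3,0,0,0,0,0.45],[0,0,0,0,0,0,0.45]]])

```text
clock: 8.0
position: [0.4217, 0.2539, 0.005]
eef_rot: [-0.684, 0.685, -0.18, 0.177]
wrist_force: [-1.0, -0.3, -1.1]
gripper_width: 0.448
```

Emit:
carry_out(series=[[[0,0.2,0.2,0,0,0,0.45],[0,0,0,0,0,0,0.0],[0,0,0,0,0,0,0.0],[0,0,0,0,0,0,0.0],[0,0,0,0,0,0,0.0]]], newtons=55)

```text
clock: 8.42
position: [0.4248, 0.2585, 0.0068]
eef_rot: [0.685, -0.683, 0.177, -0.178]
wrist_force: [-1.2, 0.1, 5.8]
gripper_width: 0.195
```

Emit:
carry_out(series=[[[0,-1.0,0,0,0,0,0.0],[0,-3.0,0,0,0,0,0.0],[0,-4.0,0,0,0,0,0.0],[0,-4.0,0,0,0,0,0.0],[0,0,0,0,0,0,0.0]]])

```text
clock: 8.83
position: [0.4285, 0.2601, 0.1332]
eef_rot: [0.688, -0.681, 0.174, -0.181]
wrist_force: [1.1, 0.1, -1.3]
gripper_width: 0.194
```

Run:
```python
from h import *
c=cal('wrist'); s=robot.state(); im=robot.camera('wrist'); save(im,'pics/w6.png'); np.savez('w6.npz',im=im,K=c[0],R=c[1],t=c[2])
print(s['position'],s['gripper_width'])
plan(RT,slot('blue',0,.075))
```

```text
[0.42848891 0.26014723 0.13315944] 0.19413335353013098
--
[3.27, -0.02, -1.74, 0.035, 0.096, -0.017]
[3.43, -0.02, -1.42, 0.035, 0.096, -0.017]
[3.54, -0.0, -1.08, 0.035, 0.096, -0.017]
[3.63, 0.02, -0.74, 0.035, 0.096, -0.017]
[3.69, 0.07, -0.39, 0.035, 0.096, -0.017]
--
[3.7, 0.12, -0.03, 0.035, 0.096, -0.017]
[3.69, 0.19, 0.31, 0.035, 0.096, -0.017]
[3.63, 0.28, 0.66, 0.035, 0.096, -0.017]
[3.56, 0.36, 0.99, 0.035, 0.096, -0.017]
end [ 0.6086 -0.0204  0.1324] rows 9
```

View pics/w6.png

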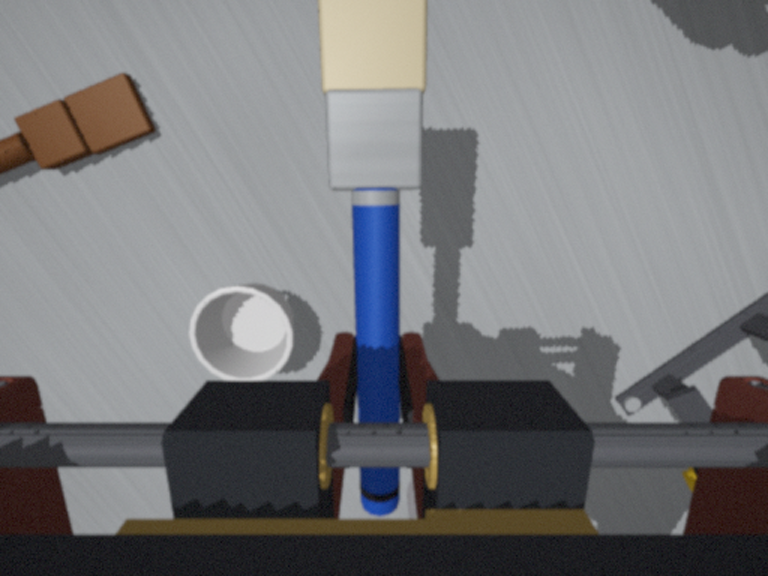

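Emit:
carry_out(series=[[[0,0,0,0,0,0,0.0]]])

```text
clock: 8.97
position: [0.4244, 0.2583, 0.127]
eef_rot: [0.686, -0.683, 0.177, -0.178]
wrist_force: [-0.4, -0.0, -0.7]
gripper_width: 0.19
```

Emit:
carry_out(series=[[[0,0,0,0,0,0,0.0]]])

```text
clock: 9.05
position: [0.423, 0.2576, 0.1252]
eef_rot: [0.685, -0.684, 0.178, -0.177]
wrist_force: [-1.4, 0.1, -1.7]
gripper_width: 0.192
```

Emit:
carry_out(series=[[[0,0,0,0,0,0,0.0]]])

```text
clock: 9.13
position: [0.4227, 0.2575, 0.1244]
eef_rot: [-0.684, 0.685, -0.179, 0.177]
wrist_force: [0.6, -0.3, -1.0]
gripper_width: 0.189
```

Run:
```python
from h import *
c=cal('wrist'); s=robot.state(); im=robot.camera('wrist'); save(im,'pics/w7.png'); np.savez('w7.npz',im=im,K=c[0],R=c[1],t=c[2])
print(s['position'],pose()[0].round(3))
w2=np.load('w2.npz')['im']
for r in range(130,230,8):
    a=np.nonzero(mask(im,105,128,110,30)[r,225:280])[0]; b=np.nonzero(mask(w2,172,8,110,30)[r,225:280])[0]
    print(r,a.min()+225,a.max()+225,len(a),'|',b.min()+225,b.max()+225,len(b))
```

```text
[0.42271668 0.25745171 0.12441341] [[ 0.874 -0.003  0.486]
 [-0.486  0.     0.874]
 [-0.003 -1.    -0.001]]Traceback (most recent call last):
  File "<stdin>", line 7, in <module>
    return umr_minimum(a, axis, None, out, keepdims, initial, where)
ValueError: zero-size array to reduction operation minimum which has no identity
```

Run:
```python
from h import *
im=np.load('w7.npz')['im']; w2=np.load('w2.npz')['im']
for nm,i,lo,hi in (('brush',im,105,128),('scoop',w2,172,8)):
    m=mask(i,lo,hi,110,30)[:,225:280]; r=np.nonzero(m.sum(1)>8)[0]; print(nm,r.min(),r.max())
    for k in (140,150,160,200,210): x=np.nonzero(m[k])[0]; print(k,x.min()+225,x.max()+225)
plan(RT,slot('blue',0,.075))
```

```text
brush 126 342
140 235 265
150 236 265
160 236 265
200 237 265
210 237 265
scoop 116 345
140 234 266
150 233 266
160 235 266
200 236 266
210 236 266
--
[3.3, -0.1, -1.7, 0.037, 0.096, -0.017]
[3.46, -0.09, -1.36, 0.037, 0.096, -0.017]
[3.57, -0.08, -1.03, 0.037, 0.096, -0.017]
[3.65, -0.05, -0.67, 0.037, 0.096, -0.017]
[3.7, -0.01, -0.33, 0.037, 0.096, -0.017]
--
[3.72, 0.05, 0.04, 0.037, 0.096, -0.017]
[3.69, 0.12, 0.38, 0.037, 0.096, -0.017]
[3.63, 0.21, 0.73, 0.037, 0.096, -0.017]
[3.55, 0.3, 1.07, 0.037, 0.096, -0.017]
end [ 0.6086 -0.0204  0.1324] rows 9
```

Run:
```python
from h import *
c=robot.calibration('wrist'); H=np.array(c['hand_eye'])
def tz(u,v,y):
    d=H[:3,:3]@np.array([(u-c['cx'])/c['fx'],(v-c['cy'])/c['fy'],1]); o=H[:3,3]; return (o+d*(y-o[1])/d[1]).round(4)
print('scoop',tz(251,116,-.014),tz(251,345,-.014)); print('brush',tz(251,126,-.003),tz(251,342,-.003))
```

```text
scoop [ 0.0011 -0.014   0.0747] [ 0.001  -0.014  -0.0665]
brush [ 0.0011 -0.003   0.0695] [ 0.001  -0.003  -0.0745]
```

Emit:
carry_out(series=[[[3.3,-0.1,-1.7,0.037,0.096,-0.017,0.0],[3.45,-0.1,-1.35,0.037,0.096,-0.017,0.0],[3.55,-0.1,-1.05,0.037,0.096,-0.017,0.0],[3.65,-0.05,-0.65,0.037,0.096,-0.017,0.0],[3.7,0,-0.35,0.037,0.096,-0.017,0.0]]])

```text
clock: 9.6
position: [0.5269, 0.1021, 0.1294]
eef_rot: [0.674, -0.563, 0.291, -0.38]
wrist_force: [0.4, 0.6, -1.6]
gripper_width: 0.19
```

Emit:
carry_out(series=[[[3.7,0.05,0.05,0.037,0.096,-0.017,0.0],[3.7,0.1,0.4,0.037,0.096,-0.017,0.0],[3.65,0.2,0.75,0.037,0.096,-0.017,0.0],[3.55,0.3,1.05,0.037,0.096,-0.017,0.0],[0,0,0,0,0,0,0.0]]])

```text
clock: 10.02
position: [0.6127, -0.025, 0.1338]
eef_rot: [0.632, -0.437, 0.366, -0.526]
wrist_force: [0.7, -0.6, -0.9]
gripper_width: 0.195
```

Emit:
carry_out(series=[[[0,0,0,0,0,0,0.0],[0,0,0,0,0,0,0.0],[0,0,0,0,0,0,0.0],[0,0,0,0,0,0,0.0]]])

```text
clock: 10.35
position: [0.6087, -0.0183, 0.1339]
eef_rot: [0.634, -0.44, 0.365, -0.521]
wrist_force: [0.5, 0.3, -1.1]
gripper_width: 0.191
```

Run:
```python
from h import *
c=cal('wrist'); s=robot.state(); im=robot.camera('wrist'); save(im,'pics/w8.png'); np.savez('w8.npz',im=im,K=c[0],R=c[1],t=c[2])
print(s['position'],s['wrist_force'],FR.T@(s['position']-ORG),R.from_matrix(pose()[0].T@RT).as_rotvec().round(4))
```

```text
[ 0.60872271 -0.01833952  0.13392714] [ 0.48973077  0.26013115 -1.13663991] [0.00100393 0.02949376 0.07617786] [-0.0054 -0.0013 -0.0038]
```

View pics/w8.png

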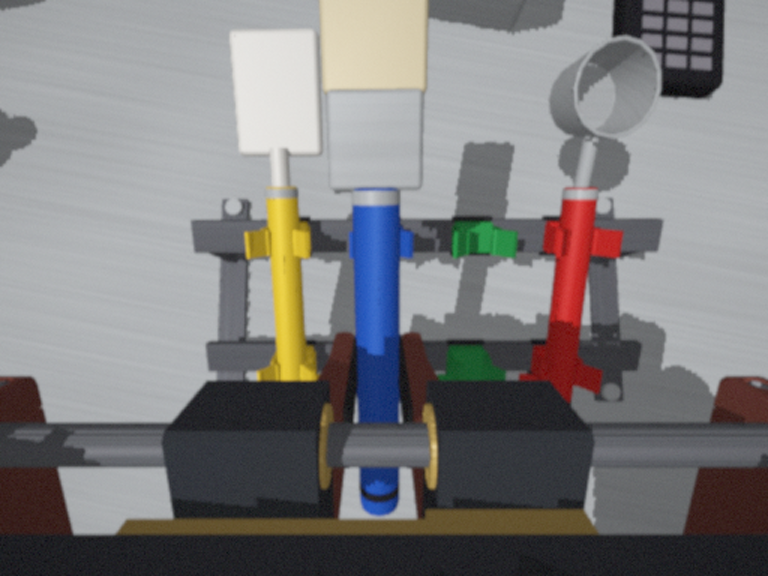

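Emit:
carry_out(series=[[[0.35,2.0,0.15,-0.005,0,-0.004,0.0],[0,2.0,0,0,0,0,0.0],[0,1.0,0,0,0,0,0.0],[0,0.5,0,0,0,0,0.0],[0,0,0,0,0,0,0.0]]], newtons=60)

```text
clock: 10.82
position: [0.6296, -0.0184, 0.0822]
eef_rot: [0.632, -0.442, 0.366, -0.521]
wrist_force: [-0.2, -0.5, -1.8]
gripper_width: 0.19
```

Emit:
carry_out(series=[[[0,0.5,0,0,0,0,0.0],[0,0.5,0,0,0,0,0.0],[0,0.4,0,0,0,0,0.0],[0,0.3,0,0,0,0,0.0],[0,0.2,0,0,0,0,0.0]]])

```text
clock: 11.23
position: [0.6368, -0.0171, 0.067]
eef_rot: [0.632, -0.441, 0.365, -0.522]
wrist_force: [-3.1, 4.6, 5.4]
gripper_width: 0.193
```

Emit:
carry_out(series=[[[0,0.3,0,0,0,0,0.0],[0,0.2,0,0,0,0,0.0],[0,0,0,0,0,0,0.0]]])

```text
clock: 11.48
position: [0.6378, -0.0164, 0.0609]
eef_rot: [0.632, -0.441, 0.366, -0.522]
wrist_force: [1.5, 5.7, -4.4]
gripper_width: 0.189
```

Run:
```python
from h import *
c=cal('wrist'); s=robot.state(); im=robot.camera('wrist'); save(im,'pics/w9.png')
print(s['position'],s['wrist_force'],FR.T@(s['position']-ORG),R.from_matrix(pose()[0].T@RT).as_rotvec().round(4))
```

```text
[ 0.63782354 -0.01640324  0.06087529] [ 1.46108047  5.66145603 -4.41654738] [ 0.00320932  0.02584177 -0.00236499] [-0.0006 -0.0033 -0.0007]
```

View pics/w9.png

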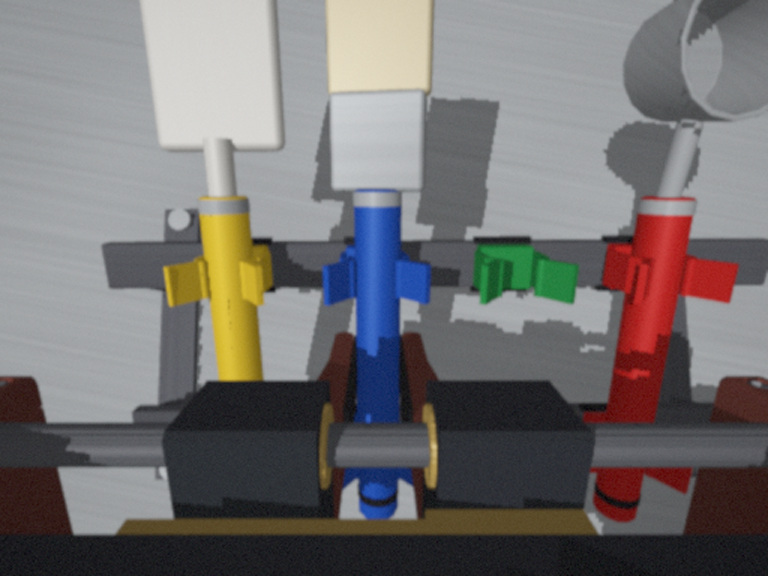

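Emit:
carry_out(series=[[[-0.1,0.3,0,0,0,0,0.0],[0,0.3,0,0,0,0,0.0],[0,0,0,0,0,0,0.0],[0,0,0,0,0,0,0.0]]])

```text
clock: 11.87
position: [0.6389, -0.0159, 0.059]
eef_rot: [0.632, -0.441, 0.364, -0.522]
wrist_force: [-23.5, -0.1, 40.8]
gripper_width: 0.193
```

Run:
```python
from h import *
s=robot.state(); print(s['position'],s['wrist_force'],FR.T@(s['position']-ORG))
```

```text
[ 0.63889    -0.01589137  0.05901133] [-23.47899354  -0.08543502  40.83191343] [ 0.00364733  0.02614074 -0.004508  ]
```

Emit:
carry_out(series=[[[0,-0.6,0,0,0,0,0.0],[0,0,0,0,0,0,0.45],[0,0,0,0,0,0,0.45],[0,0,0,0,0,0,0.45],[0,-1.5,0,0,0,0,0.45]]])

```text
clock: 12.28
position: [0.6333, -0.0178, 0.0731]
eef_rot: [0.631, -0.442, 0.366, -0.522]
wrist_force: [0.7, -0.3, -0.7]
gripper_width: 0.435
```

Emit:
carry_out(series=[[[0,-3,0,0,0,0,0.45],[0,-4,0,0,0,0,0.45],[0,-4,0,0,0,0,0.45],[0,0,0,0,0,0,0.45],[0,0,0,0,0,0,0.45]]])

```text
clock: 12.7
position: [0.5982, -0.0257, 0.1811]
eef_rot: [0.632, -0.44, 0.363, -0.524]
wrist_force: [-0.2, -0.2, 0.5]
gripper_width: 0.449
```

Run:
```python
from h import *
s=robot.state(); print(s['position'],s['joints'])
im=robot.camera('wrist'); save(im,'pics/w10.png')
im=robot.camera('top'); save(im,'pics/top1.png'); np.save('top1.npy',im); save(im[190:270,340:450],'pics/c5.png',6)
c=cal('top'); print('roll',unproj((384,242),c,.05),'cups',unproj((400,117),c,.144))
m=mask(im,45,80,110,30).astype(np.uint8); m[:,:340]=0; k,l,st,ce=cv2.connectedComponentsWithStats(m)
i=1+st[1:,4].argmax(); ys,xs=np.nonzero(l==i); p=np.c_[xs,ys].astype(float); mu=p.mean(0); w,v=np.linalg.eigh(np.cov((p-mu).T)); d=v[:,1]; t=(p-mu)@d
e=np.array([mu+d*t.min(),mu+d*t.max()]); E=unproj(e,c,.009); print(e,E,np.linalg.norm(E[1]-E[0]))
yb=np.radians(68.); zd=np.array([np.cos(yb),np.sin(yb),0])
plan(Rtool(zd,[0,0,-1]),np.array([.417,-.3175,.14]))
```

```text
[ 0.59817951 -0.02569426  0.18113179] [-0.25264275  0.25050666  1.86293535  0.22487394  0.71492475  0.98269655]
roll [[ 0.3376671 -0.3140844  0.05     ]] cups [[ 0.68128186 -0.35535014  0.144     ]]
[[400.75565075 223.65992315]
 [359.81460179 208.50071188]] [[ 0.39257438 -0.37776485  0.009     ]
 [ 0.44102677 -0.25762303  0.009     ]] 0.12954417206545785
--
[2.82, -0.49, -2.55, -0.036, -0.11, 0.019]
[2.51, -0.44, -2.87, -0.036, -0.11, 0.019]
[2.18, -0.37, -3.14, -0.036, -0.11, 0.019]
[1.81, -0.3, -3.36, -0.036, -0.11, 0.019]
[1.42, -0.2, -3.56, -0.036, -0.11, 0.019]
--
[1.02, -0.1, -3.7, -0.036, -0.11, 0.019]
[0.61, 0.03, -3.78, -0.036, -0.11, 0.019]
[0.19, 0.15, -3.83, -0.036, -0.11, 0.019]
[-0.22, 0.29, -3.82, -0.036, -0.11, 0.019]
end [ 0.417  -0.3175  0.14  ] rows 9
```

View pics/w10.png

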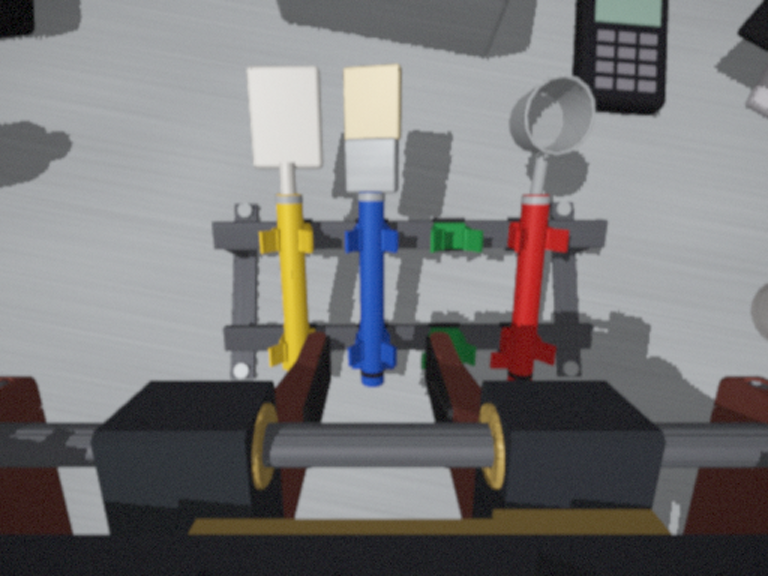

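View pics/c5.png

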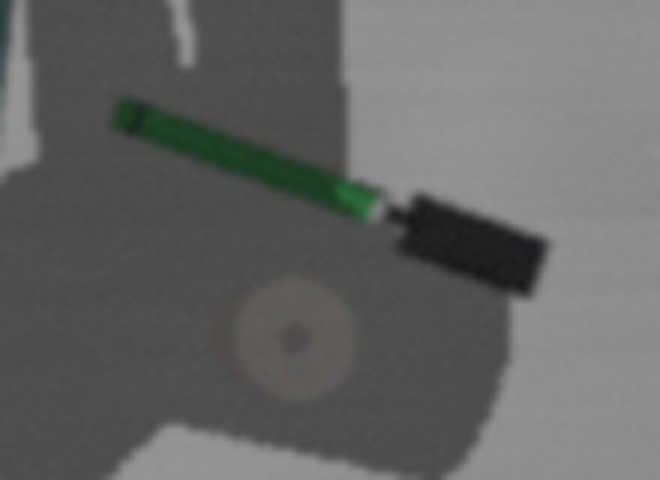

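Emit:
carry_out(series=[[[2.8,-0.5,-2.55,-0.036,-0.11,0.019,0.45],[2.5,-0.45,-2.85,-0.036,-0.11,0.019,0.45],[2.2,-0.35,-3.15,-0.036,-0.11,0.019,0.45],[1.8,-0.3,-3.35,-0.036,-0.11,0.019,0.45],[1.4,-0.2,-3.55,-0.036,-0.11,0.019,0.45]]])

```text
clock: 13.22
position: [0.4957, -0.1852, 0.155]
eef_rot: [0.689, -0.602, 0.247, -0.318]
wrist_force: [1.0, 1.1, 0.2]
gripper_width: 0.453
```

Emit:
carry_out(series=[[[1.0,-0.1,-3.7,-0.036,-0.11,0.019,0.45],[0.6,0.05,-3.8,-0.036,-0.11,0.019,0.45],[0.2,0.15,-3.85,-0.036,-0.11,0.019,0.45],[-0.2,0.3,-3.8,-0.036,-0.11,0.019,0.45],[0,0,0,0,0,0,0.45]]])

```text
clock: 13.63
position: [0.4143, -0.3175, 0.137]
eef_rot: [-0.692, 0.696, -0.136, 0.135]
wrist_force: [1.1, -0.7, -0.6]
gripper_width: 0.448
```

Emit:
carry_out(series=[[[0,0,0,0,0,0,0.45],[0,0,0,0,0,0,0.45],[0,0,0,0,0,0,0.45]]])

```text
clock: 13.88
position: [0.4166, -0.3123, 0.1389]
eef_rot: [-0.693, 0.694, -0.137, 0.138]
wrist_force: [0.2, -0.3, 0.2]
gripper_width: 0.45
```

Run:
```python
from h import *
c=cal('wrist'); s=robot.state(); im=robot.camera('wrist'); save(im,'pics/w11.png'); np.savez('w11.npz',im=im,K=c[0],R=c[1],t=c[2])
print(s['position'],s['joints'])
m=mask(im,45,80,110,30).astype(np.uint8); k,l,st,ce=cv2.connectedComponentsWithStats(m)
i=1+st[1:,4].argmax(); ys,xs=np.nonzero(l==i); p=np.c_[xs,ys].astype(float); mu=p.mean(0); w,v=np.linalg.eigh(np.cov((p-mu).T)); d=v[:,1]; t=(p-mu)@d
e=np.array([mu+d*t.min(),mu+d*t.max()]); E=unproj(e,c,.009); print(st[i],e.round(1),E.round(4),np.linalg.norm(E[1]-E[0]),np.degrees(np.arctan2(*(E[0]-E[1])[1::-1])))
```

```text
[ 0.41655532 -0.31230031  0.13886598] [-7.75785587e-01  3.40641255e-01  1.78011390e+00 -4.25145640e-04
  1.01853563e+00 -3.85210309e-01]
[ 245  139   16  112 1709] [[252.4 139. ]
 [253.  250. ]] [[ 0.4389 -0.2646  0.009 ]
 [ 0.3921 -0.3802  0.009 ]] 0.12471897240192181 67.98265831276508
```

View pics/w11.png

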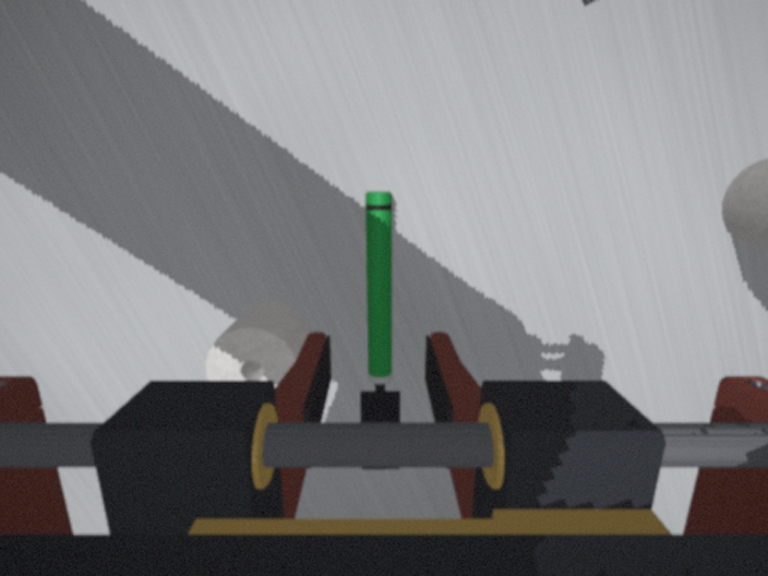

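Run:
```python
from h import *
d=np.load('w11.npz'); c=(d['K'],d['R'],d['t'])
E=unproj(np.array([[253,252],[252.4,127.5]]),c,.009); print(E,np.linalg.norm(E[1]-E[0])); m=E.mean(0)
hd=E[1]-E[0]; print(m,np.degrees(np.arctan2(hd[1],hd[0])))
m[2]=.04; e=plan(Rtool(hd,[0,0,-1]),m,n=3); m[2]=.003; plan(Rtool(hd,[0,0,-1]),m,start=e)
```

```text
[[ 0.391215   -0.3824937   0.009     ]
 [ 0.44324758 -0.2540109   0.009     ]] 0.13861897326344422
[ 0.41723129 -0.3182523   0.009     ] 67.95318305266
--
[0.08, 3.31, -0.17, 0.001, -0.002, 0.001]
[0.09, 3.3, -0.17, 0.001, -0.002, 0.001]
[0.09, 3.31, -0.18, 0.001, -0.002, 0.001]
end [ 0.4173 -0.3182  0.04  ] rows 3
--
[-0.0, 3.7, -0.01, -0.001, 0.001, -0.0]
end [ 0.4172 -0.3183  0.003 ] rows 1
```

Emit:
carry_out(series=[[[0.1,3.3,-0.15,0,-0.002,0,0.45],[0.1,3.3,-0.2,0,-0.002,0,0.45],[0.1,3.3,-0.2,0,-0.002,0,0.45],[0,2.0,0,0,0,0,0.45],[0,1.2,0,0,0,0,0.45]]])

```text
clock: 14.35
position: [0.4168, -0.3183, 0.0065]
eef_rot: [-0.694, 0.695, -0.135, 0.135]
wrist_force: [-0.3, -0.2, -0.2]
gripper_width: 0.451
```

Emit:
carry_out(series=[[[0,0,0,0,0,0,0.45],[0,0,0,0,0,0,0.45],[0,0,0,0,0,0,0.45]]])

```text
clock: 14.6
position: [0.4182, -0.3203, 0.0096]
eef_rot: [-0.693, 0.696, -0.133, 0.136]
wrist_force: [0.3, -0.8, 0.0]
gripper_width: 0.451
```

Emit:
carry_out(series=[[[0,0.6,0.2,0,0,0,0.45],[0,0,0,0,0,0,0.45],[0,0,0,0,0,0,0.45],[0,0,0,0,0,0,0.45]]])

```text
clock: 14.93
position: [0.4184, -0.3186, 0.0033]
eef_rot: [-0.693, 0.695, -0.134, 0.136]
wrist_force: [0.1, -0.1, 0.1]
gripper_width: 0.454
```

Emit:
carry_out(series=[[[0,0,0,0,0,0,0.0],[0,0,0,0,0,0,0.0],[0,0,0,0,0,0,0.0],[0,0,0,0,0,0,0.0],[0,0,0,0,0,0,0.0]]], newtons=60)

```text
clock: 15.35
position: [0.4179, -0.3184, 0.0029]
eef_rot: [-0.693, 0.695, -0.134, 0.136]
wrist_force: [-1.2, 0.4, 1.9]
gripper_width: 0.191
```

Emit:
carry_out(series=[[[0,-1,0,0,0,0,0.0],[0,-3,0,0,0,0,0.0],[0,-4,0,0,0,0,0.0],[0,-4,0,0,0,0,0.0],[0,0,0,0,0,0,0.0]]])

```text
clock: 15.77
position: [0.4215, -0.3214, 0.1301]
eef_rot: [-0.691, 0.698, -0.13, 0.139]
wrist_force: [0.4, -0.6, -0.6]
gripper_width: 0.196
```

Emit:
carry_out(series=[[[0,0,0,0,0,0,0.0],[0,0,0,0,0,0,0.0],[0,0,0,0,0,0,0.0]]])

```text
clock: 16.02
position: [0.4169, -0.317, 0.1216]
eef_rot: [-0.693, 0.695, -0.135, 0.135]
wrist_force: [-0.3, -0.4, -1.7]
gripper_width: 0.19
```

Run:
```python
from h import *
c=cal('wrist'); s=robot.state(); im=robot.camera('wrist'); save(im,'pics/w12.png'); np.savez('w12.npz',im=im,K=c[0],R=c[1],t=c[2])
print(s['position'],s['gripper_width'])
plan(RTb,slot('green',0,.078))
```

```text
[ 0.41689456 -0.31702847  0.121643  ] 0.19030524525915127
--
[0.5, -0.08, 1.58, -0.011, -0.112, -0.02]
[0.68, -0.08, 1.51, -0.011, -0.112, -0.02]
[0.85, -0.08, 1.43, -0.011, -0.112, -0.02]
[1.0, -0.08, 1.32, -0.011, -0.112, -0.02]
[1.14, -0.07, 1.2, -0.011, -0.112, -0.02]
--
[1.28, -0.06, 1.06, -0.011, -0.112, -0.02]
[1.38, -0.04, 0.92, -0.011, -0.112, -0.02]
[1.48, -0.02, 0.75, -0.011, -0.112, -0.02]
[1.55, -0.0, 0.59, -0.011, -0.112, -0.02]
[1.61, 0.02, 0.4, -0.011, -0.112, -0.02]
--
[1.64, 0.06, 0.23, -0.011, -0.112, -0.02]
[1.66, 0.08, 0.04, -0.011, -0.112, -0.02]
[1.65, 0.12, -0.15, -0.011, -0.112, -0.02]
[1.62, 0.16, -0.32, -0.011, -0.112, -0.02]
[1.57, 0.19, -0.51, -0.011, -0.112, -0.02]
--
[1.5, 0.23, -0.67, -0.011, -0.112, -0.02]
[1.41, 0.26, -0.83, -0.011, -0.112, -0.02]
[1.31, 0.31, -0.98, -0.011, -0.112, -0.02]
[1.17, 0.34, -1.12, -0.011, -0.112, -0.02]
end [ 0.6181 -0.0746  0.1353] rows 19
```

View pics/w12.png

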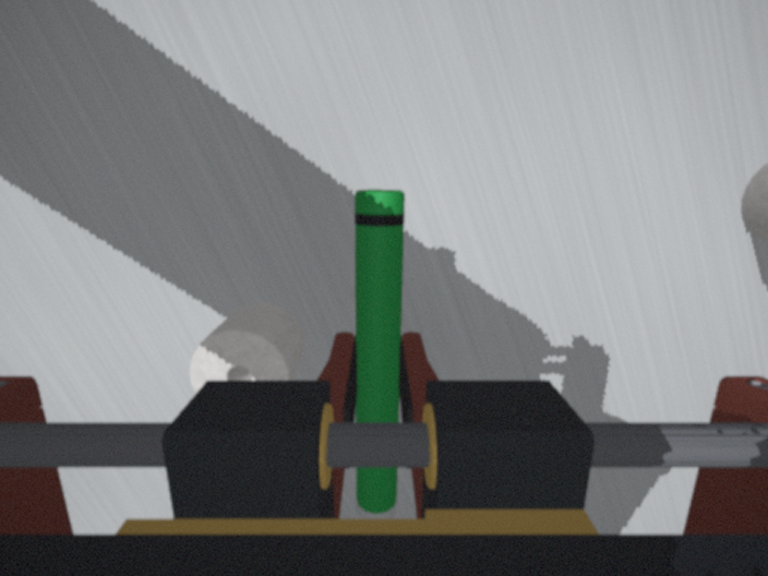

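Run:
```python
from h import *
e=plan(RTb,np.array([.43,-.14,.14]))
plan(RTb,slot('green',0,.078),start=e)
```

```text
--
[-0.28, -0.1, 0.89, -0.011, -0.112, -0.02]
[-0.19, -0.11, 0.91, -0.011, -0.112, -0.02]
[-0.07, -0.13, 0.93, -0.011, -0.112, -0.02]
[0.03, -0.14, 0.93, -0.011, -0.112, -0.02]
[0.14, -0.14, 0.92, -0.011, -0.112, -0.02]
--
[0.24, -0.16, 0.89, -0.011, -0.112, -0.02]
[0.34, -0.15, 0.86, -0.011, -0.112, -0.02]
[0.44, -0.16, 0.82, -0.011, -0.112, -0.02]
[0.54, -0.16, 0.75, -0.011, -0.112, -0.02]
[0.61, -0.15, 0.7, -0.011, -0.112, -0.02]
--
[0.69, -0.15, 0.61, -0.011, -0.112, -0.02]
[0.76, -0.13, 0.54, -0.011, -0.112, -0.02]
[0.82, -0.13, 0.44, -0.011, -0.112, -0.02]
[0.87, -0.12, 0.35, -0.011, -0.112, -0.02]
[0.9, -0.1, 0.25, -0.011, -0.112, -0.02]
--
[0.92, -0.09, 0.14, -0.011, -0.112, -0.02]
[0.94, -0.06, 0.04, -0.011, -0.112, -0.02]
[0.93, -0.05, -0.06, -0.011, -0.112, -0.02]
[0.92, -0.03, -0.17, -0.011, -0.112, -0.02]
end [ 0.43 -0.14  0.14] rows 19
--
[0.45, 1.21, -3.06, 0.001, 0.001, -0.0]
[0.45, 1.21, -3.06, 0.001, 0.001, -0.0]
[0.45, 1.21, -3.06, 0.001, 0.001, -0.0]
[0.46, 1.2, -3.06, 0.001, 0.001, -0.0]
[0.46, 1.21, -3.06, 0.001, 0.001, -0.0]
--
[0.47, 1.19, -3.06, 0.001, 0.001, -0.0]
end [ 0.6181 -0.0745  0.1353] rows 6
```

Run:
```python
from h import *
e=plan(RTb,np.array([.48,-.13,.14]))
```

```text
--
[-0.06, -0.1, 1.04, -0.011, -0.112, -0.02]
[0.06, -0.11, 1.03, -0.011, -0.112, -0.02]
[0.17, -0.12, 1.02, -0.011, -0.112, -0.02]
[0.3, -0.13, 1.0, -0.011, -0.112, -0.02]
[0.4, -0.13, 0.95, -0.011, -0.112, -0.02]
--
[0.51, -0.13, 0.9, -0.011, -0.112, -0.02]
[0.61, -0.13, 0.84, -0.011, -0.112, -0.02]
[0.7, -0.13, 0.76, -0.011, -0.112, -0.02]
[0.78, -0.11, 0.68, -0.011, -0.112, -0.02]
[0.86, -0.11, 0.58, -0.011, -0.112, -0.02]
--
[0.92, -0.1, 0.49, -0.011, -0.112, -0.02]
[0.97, -0.08, 0.37, -0.011, -0.112, -0.02]
[1.01, -0.07, 0.27, -0.011, -0.112, -0.02]
[1.03, -0.05, 0.14, -0.011, -0.112, -0.02]
[1.04, -0.03, 0.04, -0.011, -0.112, -0.02]
--
[1.04, -0.0, -0.09, -0.011, -0.112, -0.02]
[1.03, 0.01, -0.2, -0.011, -0.112, -0.02]
[0.99, 0.04, -0.31, -0.011, -0.112, -0.02]
[0.95, 0.06, -0.42, -0.011, -0.112, -0.02]
end [ 0.48 -0.13  0.14] rows 19
```

Emit:
carry_out(series=[[[-0.05,-0.1,1.05,-0.011,-0.112,-0.02,0.0],[0.05,-0.1,1.05,-0.011,-0.112,-0.02,0.0],[0.15,-0.1,1.0,-0.011,-0.112,-0.02,0.0],[0.3,-0.1,1.0,-0.011,-0.112,-0.02,0.0],[0.4,-0.15,0.95,-0.011,-0.112,-0.02,0.0]]])

```text
clock: 16.48
position: [0.4335, -0.2674, 0.1256]
eef_rot: [-0.677, 0.729, 0.095, -0.034]
wrist_force: [-1.2, 0.2, -1.3]
gripper_width: 0.186
```

Emit:
carry_out(series=[[[0.5,-0.15,0.9,-0.011,-0.112,-0.02,0.0],[0.6,-0.15,0.85,-0.011,-0.112,-0.02,0.0],[0.7,-0.15,0.75,-0.011,-0.112,-0.02,0.0],[0.8,-0.1,0.7,-0.011,-0.112,-0.02,0.0],[0.85,-0.1,0.6,-0.011,-0.112,-0.02,0.0]]])

```text
clock: 16.9
position: [0.4496, -0.2177, 0.1308]
eef_rot: [-0.605, 0.704, 0.315, -0.198]
wrist_force: [-0.6, 0.1, -1.4]
gripper_width: 0.19
```

Emit:
carry_out(series=[[[0.9,-0.1,0.5,-0.011,-0.112,-0.02,0.0],[0.95,-0.1,0.35,-0.011,-0.112,-0.02,0.0],[1.0,-0.05,0.25,-0.011,-0.112,-0.02,0.0],[1.05,-0.05,0.15,-0.011,-0.112,-0.02,0.0],[1.05,-0.05,0.05,-0.011,-0.112,-0.02,0.0]]])

```text
clock: 17.32
position: [0.4659, -0.1688, 0.1359]
eef_rot: [-0.484, 0.622, 0.509, -0.346]
wrist_force: [-0.1, 0.3, -1.0]
gripper_width: 0.19
```

Emit:
carry_out(series=[[[1.05,0,-0.1,-0.011,-0.112,-0.02,0.0],[1.05,0,-0.2,-0.011,-0.112,-0.02,0.0],[1.0,0.05,-0.3,-0.011,-0.112,-0.02,0.0],[0.95,0.05,-0.4,-0.011,-0.112,-0.02,0.0],[0,0,0,0,0,0,0.0]]])

```text
clock: 17.73
position: [0.479, -0.1289, 0.1398]
eef_rot: [-0.359, 0.519, 0.635, -0.444]
wrist_force: [0.8, -0.1, -1.0]
gripper_width: 0.192
```

Run:
```python
from h import *
s=robot.state(); print(s['position'],s['joints'])
plan(RTb,slot('green',0,.078))
```

```text
[ 0.47902618 -0.12893306  0.13979272] [-0.59676785  0.19805927  2.08459675  0.41990221  0.64650923 -2.68278414]
--
[0.63, 1.38, -3.41, 0.001, 0.003, -0.0]
[0.63, 1.37, -3.41, 0.001, 0.003, -0.0]
[0.65, 1.38, -3.42, 0.001, 0.003, -0.0]
[0.66, 1.36, -3.41, 0.001, 0.003, -0.0]
end [ 0.6181 -0.0746  0.1353] rows 4
```

Emit:
carry_out(series=[[[0.65,1.4,-3.4,0,0.003,0,0.0],[0.65,1.4,-3.4,0,0.003,0,0.0],[0.65,1.35,-3.4,0,0.003,0,0.0],[0.65,1.35,-3.4,0,0.003,0,0.0],[0,0,0,0,0,0,0.0]]])

```text
clock: 18.15
position: [0.6253, -0.0758, 0.1372]
eef_rot: [-0.362, 0.526, 0.632, -0.439]
wrist_force: [1.3, -0.5, -0.1]
gripper_width: 0.19
```

Emit:
carry_out(series=[[[0,0,0,0,0,0,0.0],[0,0,0,0,0,0,0.0],[0,0,0,0,0,0,0.0]]])

```text
clock: 18.4
position: [0.617, -0.0766, 0.1359]
eef_rot: [-0.364, 0.524, 0.631, -0.441]
wrist_force: [-0.2, 0.7, -1.0]
gripper_width: 0.191
```

Run:
```python
from h import *
c=cal('wrist'); s=robot.state(); im=robot.camera('wrist'); save(im,'pics/w13.png'); np.savez('w13.npz',im=im,K=c[0],R=c[1],t=c[2])
print(s['position'],s['wrist_force'],FR.T@(s['position']-ORG),R.from_matrix(pose()[0].T@RTb).as_rotvec().round(4))
m=mask(im,45,80,110,30)[:,225:280]; r=np.nonzero(m.sum(1)>8)[0]; print(r.min(),r.max())
for k in (140,150,160,200,210): x=np.nonzero(m[k])[0]; print(k,x.min()+225,x.max()+225)
cc=robot.calibration('wrist'); H=np.array(cc['hand_eye'])
for v in (r.min(),r.max()):
    d=H[:3,:3]@np.array([(252-cc['cx'])/cc['fx'],(v-cc['cy'])/cc['fy'],1]); o=H[:3,3]; print((o+d*(-.006-o[1])/d[1]).round(4))
```

```text
[ 0.61698488 -0.07657482  0.13590774] [-0.19473435  0.65393327 -1.02902408] [-0.0011391  -0.02924809  0.07906557] [ 0.0054 -0.0045 -0.0038]
126 340
140 237 269
150 237 267
160 234 275
200 238 266
210 238 266
[ 0.0002 -0.006   0.0671]
[ 0.0002 -0.006  -0.0719]
```

View pics/w13.png

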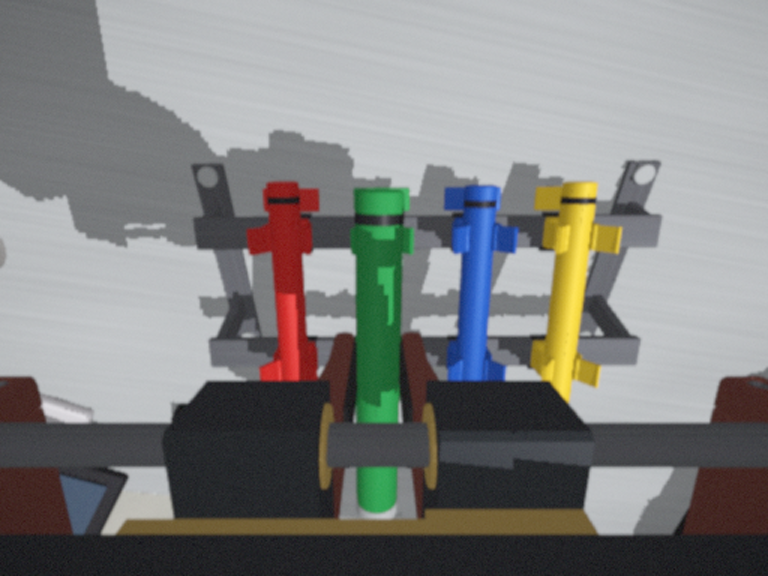

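Emit:
carry_out(series=[[[0.1,2.0,0,0.005,-0.004,-0.004,0.0],[0,2.0,0,0,0,0,0.0],[0,1.5,0,0,0,0,0.0],[0,0.7,0,0,0,0,0.0],[0,0,0,0,0,0,0.0]]])

```text
clock: 18.87
position: [0.6384, -0.0717, 0.0773]
eef_rot: [-0.365, 0.521, 0.632, -0.443]
wrist_force: [-0.2, -0.1, -1.3]
gripper_width: 0.191
```

Emit:
carry_out(series=[[[0,0.5,0,0,0,0,0.0],[0,0.5,0,0,0,0,0.0],[0,0.4,0,0,0,0,0.0],[0,0.3,0,0,0,0,0.0],[0,0.3,0,0,0,0,0.0]]])

```text
clock: 19.28
position: [0.647, -0.07, 0.0618]
eef_rot: [-0.363, 0.522, 0.633, -0.442]
wrist_force: [-1.3, 3.4, 2.6]
gripper_width: 0.193
```

Emit:
carry_out(series=[[[0,0.3,0,0,0,0,0.0],[0,0.3,0,0,0,0,0.0],[0,0,0,0,0,0,0.0],[0,0,0,0,0,0,0.0]]])

```text
clock: 19.62
position: [0.6482, -0.0695, 0.0563]
eef_rot: [-0.363, 0.521, 0.633, -0.442]
wrist_force: [-11.6, 3.4, 22.0]
gripper_width: 0.19
```

Run:
```python
from h import *
c=cal('wrist'); s=robot.state(); im=robot.camera('wrist'); save(im,'pics/w14.png')
print(s['position'],s['wrist_force'],FR.T@(s['position']-ORG),R.from_matrix(pose()[0].T@RTb).as_rotvec().round(4))
```

```text
[ 0.64818967 -0.06947834  0.05634212] [-11.62510662   3.44676602  21.97951583] [ 0.00170443 -0.02823614 -0.00664135] [ 0.0034  0.002  -0.0001]
```

View pics/w14.png

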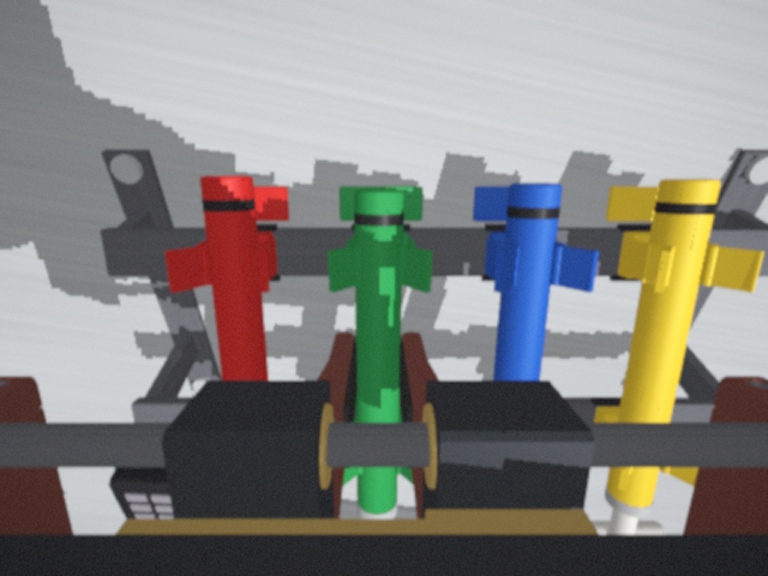

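Emit:
carry_out(series=[[[0,0.2,0,0,0,0,0.0],[0,0,0,0,0,0,0.0],[0,0,0,0,0,0,0.0]]])

```text
clock: 19.92
position: [0.6483, -0.0694, 0.0562]
eef_rot: [-0.363, 0.521, 0.633, -0.442]
wrist_force: [-23.4, 0.8, 40.3]
gripper_width: 0.194
```

Run:
```python
from h import *
s=robot.state(); print(s['wrist_force'],FR.T@(s['position']-ORG))
```

```text
[-23.37801117   0.76005695  40.27553298] [ 0.00180132 -0.02820435 -0.00680163]
```

Emit:
carry_out(series=[[[0,-0.5,0,0,0,0,0.0],[0,0,0,0,0,0,0.45],[0,0,0,0,0,0,0.45],[0,0,0,0,0,0,0.45],[0,-1.5,0,0,0,0,0.45]]])

```text
clock: 20.33
position: [0.6424, -0.071, 0.0692]
eef_rot: [-0.365, 0.521, 0.632, -0.443]
wrist_force: [0.4, -0.4, -0.9]
gripper_width: 0.433
```

Emit:
carry_out(series=[[[0,-3,0,0,0,0,0.45],[0,-4,0,0,0,0,0.45],[0,-4,0,0,0,0,0.45],[0,-3,0,0,0,0,0.45],[0,0,0,0,0,0,0.45]]])

```text
clock: 20.75
position: [0.5979, -0.0819, 0.2091]
eef_rot: [-0.36, 0.524, 0.633, -0.441]
wrist_force: [-0.2, -0.9, 0.9]
gripper_width: 0.45
```

Emit:
carry_out(series=[[[0,0,3.0,0,0,0,0.45],[0,0,3.0,0,0,0,0.45],[0,0,0,0,0,0,0.45],[0,0,0,0,0,0,0.45]]])

```text
clock: 21.08
position: [0.5386, -0.091, 0.1808]
eef_rot: [-0.365, 0.521, 0.632, -0.442]
wrist_force: [0.5, 0.9, 0.0]
gripper_width: 0.451
```

Run:
```python
from h import *
c=cal('wrist'); s=robot.state(); print(s['position'],s['wrist_force'])
im=robot.camera('wrist'); save(im,'pics/w15.png')
im=robot.camera('top'); save(im,'pics/top2.png'); np.save('top2.npy',im)
im=robot.camera('scene'); save(im,'pics/scene2.png'); save(im[185:275,150:280],'pics/c6.png',6)
```

```text
[ 0.53857972 -0.09101753  0.18083479] [0.46673751 0.85717321 0.03936004]
```

View pics/w15.png

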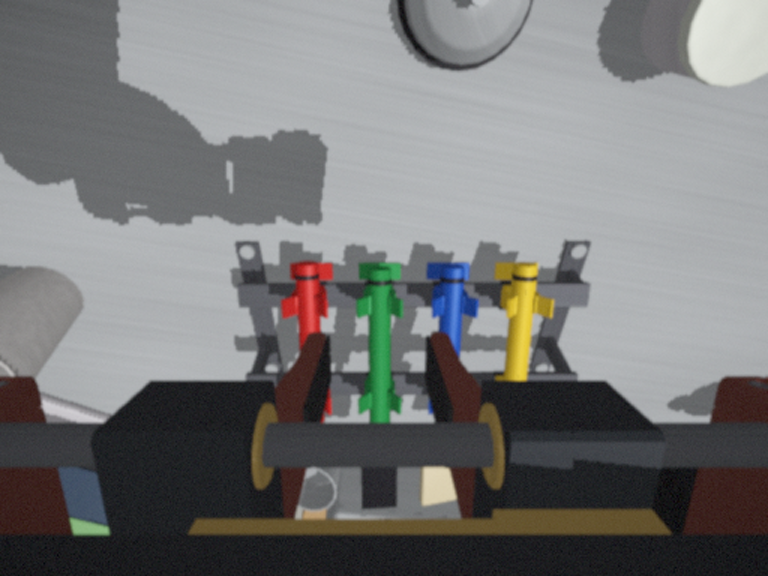

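View pics/top2.png

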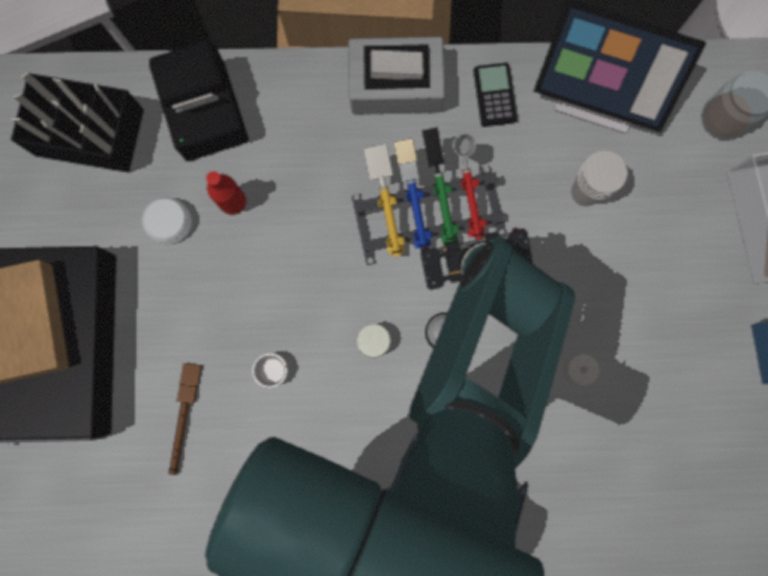

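View pics/c6.png

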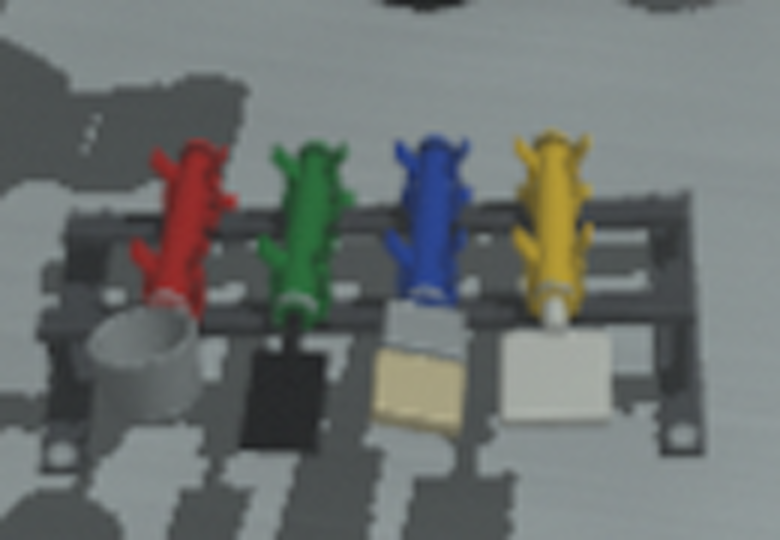

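View pics/scene2.png

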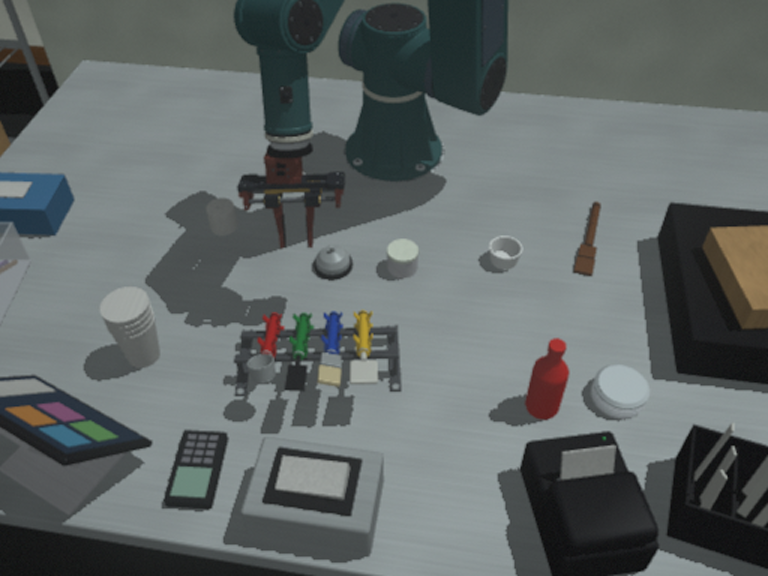

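Run:
```python
from h import *
rd=lambda n: cv2.resize(cv2.imread(f'pics/{n}.png'),(512,384),interpolation=cv2.INTER_AREA)[:,:,::-1].copy()
for lo,hi,ns in ((172,8,('w2','w3','w4')),(105,128,('w7','w8','w9')),(45,80,('w12','w13','w14'))):
    for n in ns:
        im=rd(n); m=mask(im,lo,hi,110,30); r=np.nonzero(m[:,246:256].sum(1)>5)[0]
        out=[]
        for a,b in ((124,132),(135,145),(205,215),(228,238),(324,334)):
            w=[]
            for k in range(a,b):
                seg=m[k,225:280]; x=np.nonzero(seg)[0]
                if len(x): w.append((x.max()-x.min()+1))
            out.append(np.median(w) if w else None)
        print(n,r.min(),r.max(),out)
```

```text
w2 130 345 [np.float64(34.0), np.float64(33.0), np.float64(31.0), np.float64(55.0), np.float64(55.0)]
w3 130 345 [np.float64(33.0), np.float64(33.0), np.float64(31.0), np.float64(55.0), np.float64(55.0)]
w4 130 345 [np.float64(33.0), np.float64(33.0), np.float64(31.0), np.float64(55.0), np.float64(55.0)]
w7 138 342 [np.float64(7.0), np.float64(31.0), np.float64(29.0), np.float64(30.0), np.float64(24.0)]
w8 138 342 [np.float64(2.0), np.float64(31.0), np.float64(29.0), np.float64(30.0), np.float64(24.0)]
w9 139 345 [np.float64(19.0), np.float64(31.0), np.float64(28.0), np.float64(30.0), np.float64(24.0)]
w12 127 340 [np.float64(30.0), np.float64(31.0), np.float64(29.0), np.float64(29.0), np.float64(26.0)]
w13 126 340 [np.float64(36.0), np.float64(35.0), np.float64(29.0), np.float64(30.0), np.float64(25.5)]
w14 125 341 [np.float64(53.0), np.float64(53.0), np.float64(28.0), np.float64(30.0), np.float64(25.0)]
```

Run:
```python
from h import *
print(FR.T@(pose()[1]-ORG),R.from_matrix(pose()[0].T@RTb).as_rotvec().round(4))
p=slot('blue',.018,.05)-.0015*FR[:,1]
plan(RTb,p)
```

```text
[-0.05734085 -0.02962148  0.14911825] [ 0.0039  0.0017 -0.0013]
--
[1.39, 2.48, -1.88, 0.001, 0.0, -0.0]
[1.39, 2.48, -1.88, 0.001, 0.0, -0.0]
[1.39, 2.48, -1.88, 0.001, 0.0, -0.0]
[1.39, 2.48, -1.88, 0.001, 0.0, -0.0]
end [ 0.6339 -0.017   0.1152] rows 4
```

Emit:
carry_out(series=[[[1.4,2.5,-1.9,0.004,0.002,0,0.0],[1.4,2.5,-1.9,0,0,0,0.0],[1.4,2.5,-1.9,0,0,0,0.0],[1.4,2.5,-1.9,0,0,0,0.0],[0,0,0,0,0,0,0.0]]], newtons=20)

```text
clock: 21.65
position: [0.637, -0.013, 0.1116]
eef_rot: [-0.365, 0.52, 0.632, -0.443]
wrist_force: [0.8, 0.6, -0.3]
gripper_width: 0.11
```

Emit:
carry_out(series=[[[0,2.0,0,0,0,0,0.0],[0,1.3,0,0,0,0,0.0],[0,0,0,0,0,0,0.0],[0,0,0,0,0,0,0.0],[0,0,0,0,0,0,0.0]]])

```text
clock: 22.07
position: [0.6441, -0.0141, 0.0836]
eef_rot: [-0.365, 0.521, 0.632, -0.443]
wrist_force: [-0.8, -0.7, -0.0]
gripper_width: 0.01
```

Run:
```python
from h import *
s=robot.state(); print(FR.T@(pose()[1]-ORG),s['wrist_force'],s['gripper_width'])
save(robot.camera('wrist'),'pics/w16.png')
```

```text
[0.01721035 0.02686512 0.01670103] [-0.80094775 -0.68735261 -0.03216855] 0.009678113368538126
```

View pics/w16.png

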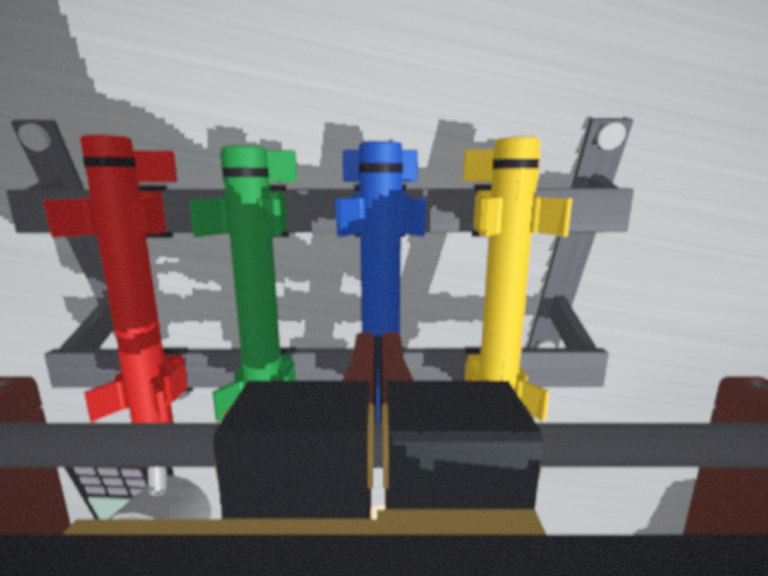

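Fingers are centred on the blue handle; press gently here, then at the other end.

Emit:
carry_out(series=[[[0,0.5,0,0,0,0,0.0],[0,0.4,0,0,0,0,0.0],[0,0.2,0,0,0,0,0.0],[0,0,0,0,0,0,0.0],[0,0,0,0,0,0,0.0]]])

```text
clock: 22.53
position: [0.6478, -0.0141, 0.0763]
eef_rot: [-0.364, 0.522, 0.632, -0.443]
wrist_force: [-18.1, -5.6, 32.4]
gripper_width: 0.006
```

Run:
```python
from h import *
s=robot.state(); print(FR.T@(pose()[1]-ORG),s['wrist_force'])
```

```text
[0.01810797 0.02622499 0.0086379 ] [-18.13724067  -5.6413826   32.40521775]
```

Hard contact at z=8.6 mm (expected about 9). Back off, other end of the brush, same press.

Emit:
carry_out(series=[[[0,-1.5,0,0,0,0,0.0],[0,0,3.6,0,0,0,0.0],[0,0,0,0,0,0,0.0],[0,0,0,0,0,0,0.0]]])

```text
clock: 22.87
position: [0.6068, -0.0204, 0.0739]
eef_rot: [-0.367, 0.52, 0.631, -0.443]
wrist_force: [0.5, 0.9, -0.2]
gripper_width: 0.002
```

Emit:
carry_out(series=[[[0,0.8,0,0,0,0,0.0],[0,0.5,0,0,0,0,0.0],[0,0.2,0,0,0,0,0.0],[0,0,0,0,0,0,0.0],[0,0,0,0,0,0,0.0]]])

```text
clock: 23.28
position: [0.6152, -0.0203, 0.064]
eef_rot: [-0.363, 0.522, 0.632, -0.443]
wrist_force: [-25.9, -6.9, 48.2]
gripper_width: 0.005
```

Run:
```python
from h import *
s=robot.state(); print(FR.T@(pose()[1]-ORG),s['wrist_force'])
```

```text
[-0.01727414  0.02628622  0.0083793 ] [-25.88946426  -6.88134984  48.23648991]
```

Emit:
carry_out(series=[[[0,-2.0,0,0,0,0,0.0],[0,-2.0,0,0,0,0,0.0],[-2.7,0,0,0,0,0,0.0],[-2.7,0,0,0,0,0,0.0],[0,0,0,0,0,0,0.0]]])

```text
clock: 23.7
position: [0.6156, -0.0794, 0.0994]
eef_rot: [-0.363, 0.523, 0.631, -0.442]
wrist_force: [1.0, -0.2, -0.0]
gripper_width: 0.003
```

Emit:
carry_out(series=[[[0,1.5,0,0,0,0,0.0],[0,1.2,0,0,0,0,0.0],[0,0,0,0,0,0,0.0],[0,0,0,0,0,0,0.0],[0,0,0,0,0,0,0.0]]])

```text
clock: 24.12
position: [0.6203, -0.0727, 0.0723]
eef_rot: [-0.365, 0.52, 0.632, -0.443]
wrist_force: [-0.0, -0.5, -0.2]
gripper_width: 0.006
```

Run:
```python
from h import *
s=robot.state(); print(FR.T@(pose()[1]-ORG),s['wrist_force'])
```

```text
[-0.01919371 -0.02607281  0.01790532] [-0.03375558 -0.460414   -0.21680991]
```

Emit:
carry_out(series=[[[-0.2,0.5,0,0,0,0,0.0],[0,0.4,0,0,0,0,0.0],[0,0.3,0,0,0,0,0.0],[0,0,0,0,0,0,0.0],[0,0,0,0,0,0,0.0]]])

```text
clock: 24.53
position: [0.6249, -0.0752, 0.0639]
eef_rot: [-0.364, 0.522, 0.632, -0.443]
wrist_force: [-14.7, -3.1, 26.4]
gripper_width: 0.004
```

Run:
```python
from h import *
s=robot.state(); print(FR.T@(pose()[1]-ORG),s['wrist_force'])
```

```text
[-0.0182422  -0.02937835  0.00868988] [-14.72676867  -3.09601254  26.4266697 ]
```

Emit:
carry_out(series=[[[0,-1.5,0,0,0,0,0.0],[0,0,-3.7,0,0,0,0.0],[0,0,0,0,0,0,0.0],[0,0,0,0,0,0,0.0]]])

```text
clock: 24.87
position: [0.6565, -0.0692, 0.0897]
eef_rot: [-0.363, 0.522, 0.632, -0.443]
wrist_force: [-0.5, 0.6, -0.2]
gripper_width: 0.008
```

Emit:
carry_out(series=[[[0,0.8,0,0,0,0,0.0],[0,0.4,0,0,0,0,0.0],[0,0.2,0,0,0,0,0.0],[0,0,0,0,0,0,0.0],[0,0,0,0,0,0,0.0]]])

```text
clock: 25.28
position: [0.6572, -0.0681, 0.0761]
eef_rot: [-0.365, 0.521, 0.632, -0.443]
wrist_force: [-15.3, -1.1, 26.3]
gripper_width: 0.005
```

Run:
```python
from h import *
s=robot.state(); print(FR.T@(pose()[1]-ORG),s['wrist_force'])
```

```text
[ 0.01701181 -0.0286155   0.00882926] [-15.30227328  -1.06857265  26.26662542]
```

Emit:
carry_out(series=[[[0,-2,0,0,0,0,0.0],[0,-4,0,0,0,0,0.0],[0,-4,0,0,0,0,0.0],[0,-3,2,0,0,0,0.0],[0,0,3,0,0,0,0.0]]])

```text
clock: 25.7
position: [0.5725, -0.087, 0.186]
eef_rot: [-0.361, 0.524, 0.633, -0.442]
wrist_force: [0.3, -0.3, -0.1]
gripper_width: 0.011
```

Emit:
carry_out(series=[[[0,0,3,0,0,0,0.0],[0,0,0,0,0,0,0.0],[0,0,0,0,0,0,0.0],[0,0,0,0,0,0,0.0]]])

```text
clock: 26.03
position: [0.5414, -0.0909, 0.1695]
eef_rot: [-0.366, 0.521, 0.631, -0.443]
wrist_force: [0.0, -0.6, 0.5]
gripper_width: 0.008
```

Run:
```python
from h import *
im=robot.camera('top'); save(im,'pics/top3.png'); save(im[75:185,215:350],'pics/c7.png',5.5)
a=np.load('top0.npy').astype(int); d=np.abs(im.astype(int)-a).sum(2)
s=robot.state(); print(s['clock'],s['position'],s['wrist_force'])
im=robot.camera('scene'); save(im[185:275,150:280],'pics/c8.png',6)
```

```text
26.0833 [ 0.54218831 -0.09101297  0.16983421] [ 0.11718605  0.40298654 -0.09487733]
```

View pics/c7.png

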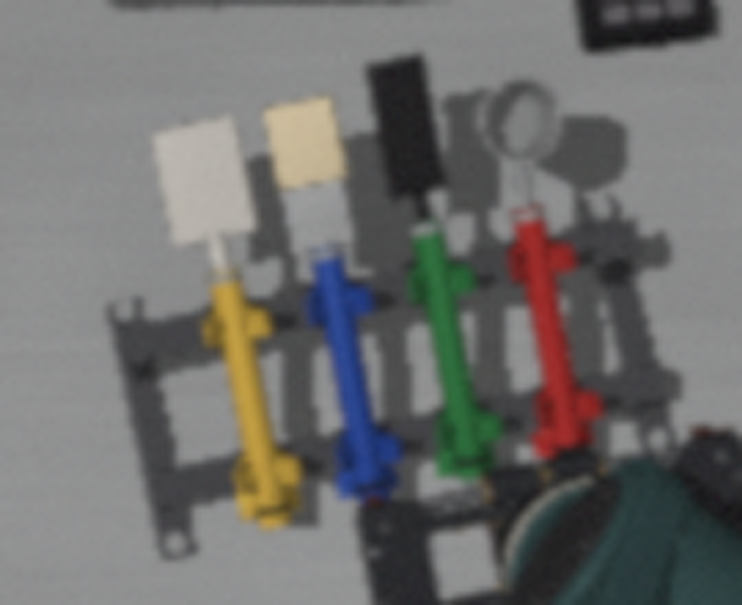

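View pics/c8.png

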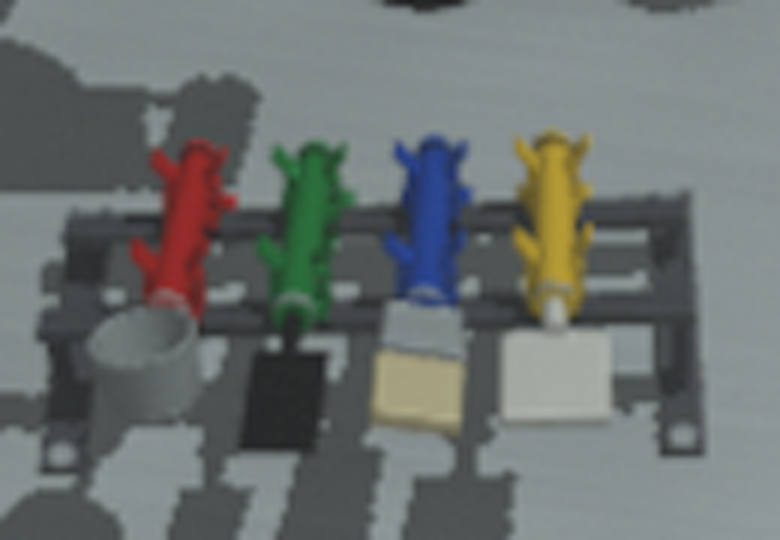

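All four handles sit in their own colours with heads up the slope, and the robot is clear of everything. Handing in.

```bash
python3 -c "
from cell import robot
print(robot.close_job(), robot.state()['clock'])"
```

```text
the job is handed in; nothing more can be done
the job is handed in; nothing more can be done
```

The rack is tidied and the job is handed in, at about 26 s of the 72 s allowed. I moved the red scoop from the blue clips to the red ones, then put the blue brush in the blue clips and the green turner in the green ones. All three have their heads up the slope. I never gripped or pressed the yellow scraper.

**Home in the clips:**
- Each handle came to a hard stop when pushed in: 36 N for the scoop, 47 N for the brush and 46 N for the turner.
- I pressed on the brush and turner near both clips. The contact heights were 8.4 and 8.6 mm for the brush and 8.7 and 8.8 mm for the turner, so both lie level. The expected height was 9 mm.
- I did not press-test the scoop. It sat at the same depth, within about 1.4 mm, and looked the same in the wrist picture as when it was home in the blue clips.

**Centring:** lengthwise, I estimate each handle within about 4 mm of the middle.

**Bystanders:** in the last full pictures the ramekin, paper roll, tin, bell, bottle, cups, lids and brown look-alike brush stood where they were at the start. I judged that by eye rather than measuring it.

**Disagreements:**
- The camera estimate of the rack was up to about 2 mm off sideways from where the handles actually seated. I corrected for that from the forces and measured positions.
- My hardest press on a seated handle, by the fingertips on the brush, was about 55 N. I read the 40 N limit as applying to the arm and gripper body rather than the fingertips. The highest wrist force I saw was the same 55 N, against the limit of 120 N.

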